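Hang the skate tool on the turret's empty hook

TASK

Turn the wheel turret by its red handle until it comes right up against its rubber stop, so that the empty brass hook faces the red mark on the foot; only then lift the black skate tool out of its wooden block and hang it by its eye on that hook, gently, feeling for the hook's height. Let go with the tool hanging plumb from the hook and the turret still at its stop, never forcing the turret, hook or tool, and leave everything else on the bench where it is.

Things in the scene. Friction and masses are not known exactly. Their poses are not given: they have to be found in the camera images.
- turret: Rotary rack on the bench, fixed: round dark foot 160 mm across, post, and a rotor turning about the vertical. Origin: on the axis at bench level; -x points along the red mark on the foot, roughly to the robot. Three hooks carry wheels 52 mm across, 66 to 98 mm off the axis, tops 18 mm above nominal hook height (200 mm). Keep forces on it below about 20 N.
- turret_axis (a point): The point on the turret's turning axis at the nominal height of the hooks, 200 mm above the bench; axes as turret (does not turn).
- rotor (a joint): Turn of the rotor in rad. 0 = against the rubber stop, with the empty hook over the red mark, pointing along -x of turret; at the start it is negative (about -0.7 to -1.7) and it grows counter-clockwise seen from above. Drag of about 0.12 N m holds it where it is left; the rubber gives about 0.01 rad under a light push.
- handle (a point): Red upright turning handle on the rotor, a round pin 12 mm across, 40 mm off the axis on the side opposite the empty hook. It stands 36 mm proud of the rotor's grey disc (96 mm across, top 208 mm above the bench). The point is on the pin's axis, half-way up its free length. Axes turn with the rotor: the empty hook lies towards -x.
- hook_root (a point): Where the empty brass hook leaves its bracket, 54 mm off the axis at NOMINAL height 200 mm. Axes turn with the rotor; the hook runs out along -x: a level bar 6 mm thick for 61 mm, then its last 10 mm rises 6 mm to a round tip, ending 74 mm from here. It is clamped in a slot and really sits up to 12 mm above or below this point: its true height must be felt or seen.
- tool_grip (a point): Centre of the bridge at the top of the black skate tool, where to grasp it: 30 mm wide (y), 7 mm thick (x), 29 mm high (z up). Tool: 125 mm tall, 0.14 to 0.24 kg; below the eye a cross barrel 18 mm thick, 64 mm long along y, 72 mm below this point; a 14 mm stem ends 111 mm below it. At the start it stands in the block, stem 30 mm deep in a 17 mm hole.
- eye (a point): Centre of the tool's rectangular eye, 23 mm below tool_grip: 16 mm wide (y), 16 mm high (z), right through the 7 mm plate along x.
- stand: Fixed wooden block 80 x 80 x 50 mm that holds the tool. Origin under its centre.
- bearing_a: Steel bearing 22 mm across, 7 mm thick, on the bench; leave alone. Origin under its centre.
- bearing_b: Second steel bearing, the same; leave alone.
- clear_wheel: Clear wheel 54 mm across, 32 mm high, lying flat; leave alone. Origin under its centre.
- spacer: White nylon spacer 18 mm across, 12 mm high; leave alone. Origin under its centre.
- jar: Glass jar with hinged lid, 76 mm across, 102 mm high; leave alone. Origin under its centre.
- screwdriver: Screwdriver lying on the bench; leave alone.
There are look-alikes about, which are no part of the job. Of the things shaped like the part that bears tool_grip, the black one is meant.

How it is judged:
By the outcome, as a careful person would: the job done as asked, in the order asked, and still so for the second after the job is handed in, with the robot touching nothing.
It also fails if it takes over 72 s, if anything falls off the work surface, if the arm or the gripper's body presses on something with over 40 N, if the wrist force passes 120 N, or if a joint passes its speed limit or range.

ROBOT

A 7-joint arm with a two-finger parallel gripper is mounted at the origin on the work surface. World frame = base frame: x ahead of the robot, y to its left, z up, the work surface at z = 0. Lengths are in m, angles in rad, forces in N, time in s.
With the tool pointing down it reaches from about 0.4 to 0.85 m from the base axis. Payload 4.5 kg.
Tool frame: the origin (TCP) lies at the very end of the fingers, on their centre line; the grasp point (between the pads) lies pinch_z behind it (pinch_z is the distance from the TCP to the grasp point, in m); x points along the fingers, z is the direction in which the jaws open and shut, and the axes are right-handed (so a half turn about x gives the same grasp; the last joint's range is limited). The gripper opens to 88 mm and grips with 3 to 60 N. Pads are 18 mm wide; open, the fingers measure 123 mm over their backs; the gripper's body (75 mm by 187 mm) begins 45 mm behind the grasp point.
Start: joints at [-1.292, 0.689, -0.195, 1.565, 0.157, 0.902, -0.215], TCP at [0.151, 0.606, 0.239] pointing down, gripper open.
Joint ranges: [-3.01, 3.01], [-0.46, 2.08], [-1.47, 1.51], [0.13, 2.56], [-1, 4.14], [0.04, 2.09], [-2.66, 2.66]. Speed limits (rad/s): [2.57, 2.57, 3.14, 3.14, 3.14, 3.14, 3.14].

INTERFACE

Orientations are given as a unit quaternion [x, y, z, w].
In Python, from plant import * gives the robot as it stands. The module is installed in compiled form; this text tells all that it offers.
- The arm moves only by the tool move_arm, never from a script. Its argument "moves" is a list of rows, each a list of 3 entries, a list of its own where there are three numbers: the gripper command: -1 is fully open, 1 is shut, values between are in proportion, then the shift along the world's x, y, z in units of 25 mm (1.0 is 25 mm), then the turn about the world's z in units of 6 degrees (1.0 is 6 degrees). In form: [[fingers, [tx, ty, tz], spin], ...]. A call has 1 to 5 rows; each row shifts and turns the commanded pose from where the row before left it; what a row does not reach is not made up. A row lasts 1/12 s, in which the tool goes at most 41.7 mm and 7.16 degrees, less where a joint would pass 70% of its speed; a pose out of reach is approached as far as the arm can. A call is refused whole if a number of a shift passes 1 or a number of a turn 1, either way. A call with a gripper value outside its range is refused whole. The fingers move at their own pace and stop on an object; the grip force is fixed at half the most. Time passes only in rows, so rows that do not move let the fingers close. It gives the time, the measured TCP pose, the force and the opening at its end, in the units of the state.
- observe(): the state, without advancing time (a new reading comes with each control period).
- read_camera(name): name is "side" or "top" or "wrist"; returns a dict with "color" (420x560x3 uint8, red, green, blue), "vfov" (degrees; the focal length in pixels is half the picture's height over the tangent of half this angle, whatever the lens; pixels are square), "cx", "cy" (the principal point, pixels), "R" (3x3) and "t" (3): a world point X has camera coordinates R X + t. Camera axes: x right, y down, z forward; pixel columns grow to the right and rows downward; lengths in m; the calibration is good to about 2 mm. A picture is of the moment at which its call begins. There is no depth.
- hand_in(): hands the job in, once; it reports no verdict.
Trained networks look in a picture, given as the dict that the camera call returned (one of the last four; its "shot" number tells which), for a name from the list of things; names that differ only in an ending like _2 or _b are one class to them, and where a whole thing is asked for, a point or a joint stands for the part that bears it (a point fixed in the world has none). Each returns a list of dicts, best first, with "score" (0 to 1); they miss things now and then, are a little off and sometimes report something else, mostly with a low value. They report only what shows in the picture. A call takes as long as a camera call. They do not tell look-alikes from the thing itself.
- spot_in(thing, picture): "box" ([left, top, right, bottom] in pixels, round what is visible of it).
- cut_out(thing, picture): "region" (420x560 bool, what is visible of it) and "box" ([left, top, right, bottom] in pixels, round what is visible of it).
The state is a dict: "time_s": time; "qpos": joint angles; "qvel": joint speeds; "effort": joint torques, N m; "position": TCP position; "eef_rot": TCP orientation; "ft_force": force on the tool from outside, world axes, zero at the start; "wrist_torque": the same for the moment, N m; "finger_gap": finger opening in m.
Only numpy, scipy, OpenCV 4.12 (cv2) and the standard library are available. Lean on these libraries where they do the work, as an engineer would, in place of code of your own. Each camera call takes 0.05 s, during which the arm holds its last target.

## Working session

There is one attempt and no reset: what is moved stays moved. The work goes in short steps, Python scripts to look and compute and a tool call to move; the robot and the scene stay as the last step left them, time stands still between calls to the robot, and variables do not carry over. Pictures are saved under pics/ and viewed, and the job is handed in when it is done.

Besides the shell and the picture viewer there is one more tool, called after ">>>" as name([rows], argument=value, ...), one row to a line, values as JSON. move_arm: Moves the arm, as the interface text tells. Its arguments: {"type":"object","properties":{"moves":{"type":"array"}},"required":["moves"]}

```bash
mkdir -p pics
cat > h.py <<'E'
from plant import *
import numpy as np, cv2, pickle
def f(p): return p["color"].shape[0]/2/np.tan(np.radians(p["vfov"])/2)
def proj(p,X):
    c=p["R"]@np.asarray(X,float)+np.asarray(p["t"]).ravel(); return np.array([p["cx"]+f(p)*c[0]/c[2],p["cy"]+f(p)*c[1]/c[2]])
def ray(p,u,v):
    d=np.array([(u-p["cx"])/f(p),(v-p["cy"])/f(p),1.]); R=np.asarray(p["R"]); return -R.T@np.asarray(p["t"]).ravel(), R.T@d
def onz(p,u,v,z):
    o,d=ray(p,u,v); return o+d*(z-o[2])/d[2]
def tri(l):
    A=np.zeros((3,3));b=np.zeros(3)
    for p,u,v in l:
        o,d=ray(p,u,v); d=d/np.linalg.norm(d); M=np.eye(3)-np.outer(d,d); A+=M;b+=M@o
    return np.linalg.solve(A,b)
def save(p,n,crop=None,s=1):
    im=p["color"][:,:,::-1]
    if crop: im=im[crop[1]:crop[3],crop[0]:crop[2]]
    cv2.imwrite("pics/"+n,cv2.resize(im,None,fx=s,fy=s,interpolation=cv2.INTER_CUBIC))
def keep(p,n): pickle.dump(p,open(n+".pkl","wb"))
def load(n): return pickle.load(open(n+".pkl","rb"))
E
python3 - <<'E'
from h import *
s=observe();print({k:np.round(v,3) for k,v in s.items()})
for n in ["side","top","wrist"]:
    p=read_camera(n);keep(p,n+"0");save(p,n+"0.png",None,1.4)
    print(n,p["vfov"],np.round(-np.array(p["R"]).T@np.ravel(p["t"]),3))
    for t in ["turret","handle","tool_grip","stand","hook_root","jar"]:
        try: print(t,[(np.round(d["box"]),round(d["score"],2)) for d in spot_in(t,p)][:3])
        except Exception as e: print(t,e)
E
```

```text
{'time_s': np.float64(0.0), 'qpos': array([-1.292,  0.69 , -0.195,  1.566,  0.157,  0.902, -0.215]), 'qvel': array([ 0.   ,  0.001, -0.   , -0.   ,  0.   ,  0.   ,  0.001]), 'effort': array([-0.0000e+00, -5.2757e+01, -1.2670e+00, -1.5343e+01, -5.3000e-02,
        7.0000e-03,  0.0000e+00]), 'position': array([0.151, 0.606, 0.238]), 'eef_rot': array([-0.436,  0.558,  0.435,  0.557]), 'ft_force': array([-0.007,  1.302,  0.851]), 'wrist_torque': array([-0.035, -0.073, -0.063]), 'finger_gap': np.float64(0.088)}
side 52.4934210811812 [ 0.054 -0.844  0.758]
turret [(array([203., 151., 267., 240.]), 0.69), (array([300., 198., 332., 240.]), 0.2)]
handle [(array([202., 152., 268., 193.]), 0.87)]
tool_grip [(array([251., 239., 269., 278.]), 0.82), (array([274., 274., 303., 315.]), 0.76), (array([305., 240., 326., 288.]), 0.62)]
stand [(array([236., 257., 281., 298.]), 0.84), (array([204., 151., 270., 245.]), 0.2)]
hook_root [(array([201., 148., 268., 192.]), 0.59)]
jar [(array([303., 197., 332., 241.]), 0.57), (array([214., 274., 222., 282.]), 0.44)]
top 54.92167580600432 [ 0.435 -0.089  0.987]
turret [(array([108., 147., 232., 274.]), 0.72)]
handle [(array([110., 152., 233., 272.]), 0.86), (array([395., 166., 427., 238.]), 0.28)]
tool_grip [(array([293., 262., 320., 272.]), 0.79), (array([345., 260., 370., 280.]), 0.77), (array([320., 206., 349., 226.]), 0.69)]
stand [(array([287., 244., 326., 286.]), 0.7)]
hook_root [(array([111., 149., 225., 269.]), 0.64)]
jar [(array([249., 129., 283., 175.]), 0.79)]
wrist 62.61550830233434 [0.085 0.623 0.384]
turret []
handle []
tool_grip []
stand []
hook_root []
jar []
```

View pics/side0.png

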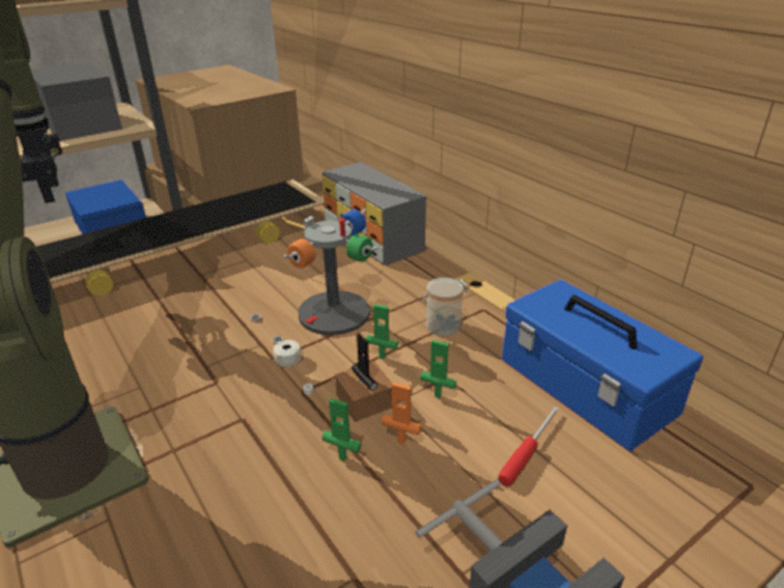

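View pics/top0.png

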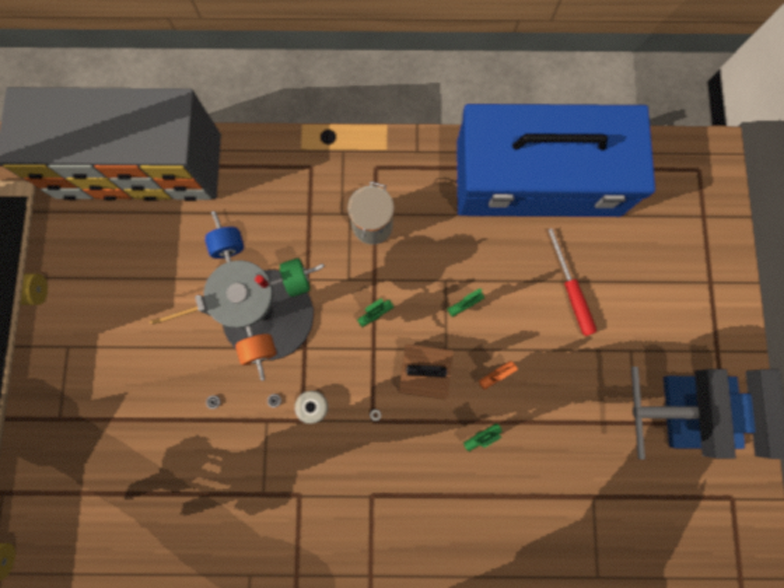

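Run:
```python
from h import *
save(load("side0"),"s1.png",(190,140,340,320),4)
save(load("top0"),"t1.png",(95,130,245,290),4)
save(load("top0"),"t2.png",(260,190,400,300),5)
```

```text
(no output)
```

View pics/s1.png

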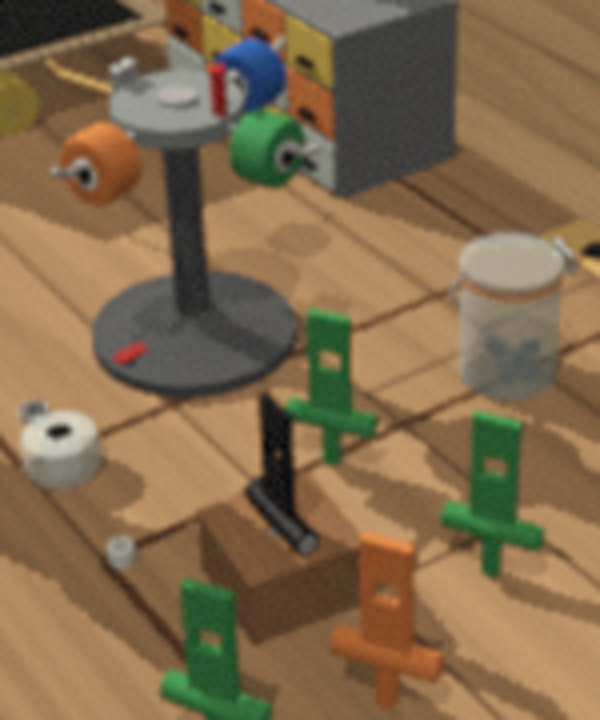

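View pics/t1.png

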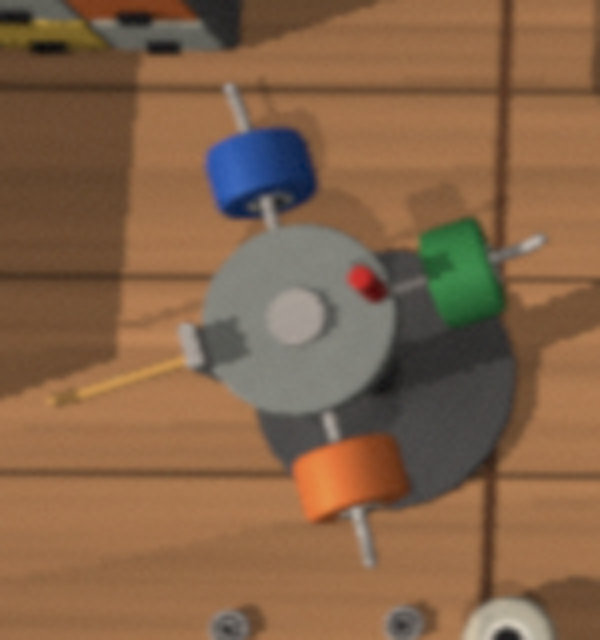

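View pics/t2.png

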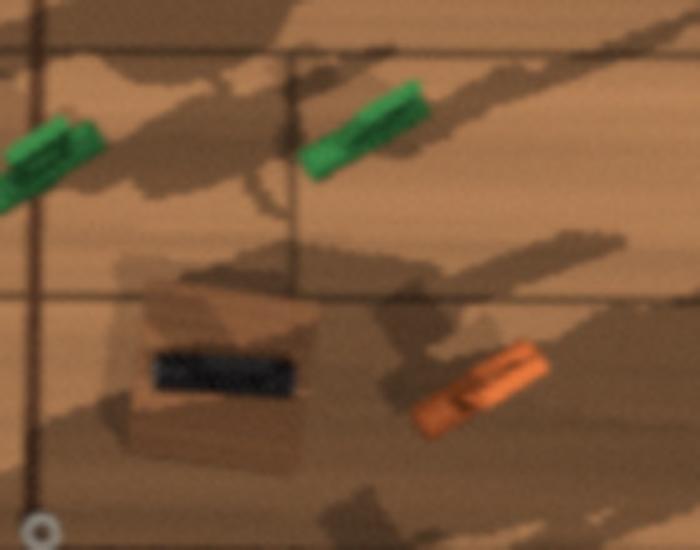

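Run:
```python
from h import *
s=load("side0");t=load("top0")
disc=onz(t,169.5,209.3,.208); print("disc",disc)
print("disc side",onz(s,190+175/4,140+103/4,.208), "foot side",onz(s,190+195/4,140+326/4,.012))
ht=onz(t,95+360/4,130+277/4,.244);print("handletop",ht, np.linalg.norm((ht-disc)[:2]))
print("handle tri",tri([(t,95+360/4,130+277/4),(s,190+217/4,140+66/4)]))
tip=tri([(t,95+60/4,130+398/4),(s,190+48/4,140+64/4)]);print("tip",tip,tip-disc,np.hypot(*(tip-disc)[:2]))
br=onz(t,95+190/4,130+345/4,.21);print("bracket",br,br-disc)
for z in(0.0,.012,.02):
  print("mark",onz(s,190+130/4,140+355/4,z)-disc)
# tool: barrel ends
print("tool bridge top?",tri([(t,260+225/5,190+372/5),(s,190+275/4,140+405/4)]))
for z in (.05+.04,.0915,.16): print(z,onz(t,260+155/5,190+372/5,z),onz(t,260+295/5,190+377/5,z))
for nm,x in [("stand0",(287,244)),]: pass
# block top corners in crop t2: 
for c in [(145,285),(320,295),(297,475),(130,450)]: print("blk",onz(t,260+c[0]/5,190+c[1]/5,.05))
for n,p in (("s",s),("t",t)):
  print(n,"base x",proj(p,disc),)
```

```text
disc [0.58175798 0.1254252  0.208     ]
disc side [0.57597621 0.11363408 0.208     ] foot side [0.58065867 0.11706467 0.012     ]
handletop [0.59440921 0.08748747 0.244     ] 0.03999155349096128
handle tri [0.59595975 0.08774292 0.2409975 ]
tip [0.54137295 0.24296568 0.19895236] [-0.04038503  0.11754048 -0.00904764] 0.1242848181916142
bracket [0.56724694 0.1767179  0.21      ] [-0.01451104  0.0512927   0.002     ]
mark [-0.05340107  0.00303355 -0.208     ]
mark [-0.06090637 -0.01236117 -0.196     ]
mark [-0.06590991 -0.02262431 -0.188     ]
tool bridge top? [ 0.48295745 -0.14602405  0.13913621]
0.09 [ 0.4821945  -0.11666988  0.09      ] [ 0.48039786 -0.17832781  0.09      ]
0.0915 [ 0.48211603 -0.11662362  0.0915    ] [ 0.4803224  -0.17817848  0.0915    ]
0.16 [ 0.47853277 -0.11451095  0.16      ] [ 0.4768763  -0.17135869  0.16      ]
blk [ 0.52429238 -0.11324005  0.05      ]
blk [ 0.52017294 -0.19436959  0.05      ]
blk [ 0.43811539 -0.1826708   0.05      ]
blk [ 0.44886611 -0.10650272  0.05      ]
s base x [233.39773502 163.69808691]
t base x [169.5 209.3]
```

Run:
```python
from h import *
import plant
print([n for n in dir(plant) if not n.startswith('__')], getattr(plant,'pinch_z',None))
from scipy.spatial.transform import Rotation as R
print(np.round(R.from_quat(observe()["eef_rot"]).as_matrix(),3))
s=load("side0");t=load("top0")
# orange tool
print("orange tool",[ [np.round(onz(t,260+480/5,190+390/5,z),3)] for z in (.09,.12)])
for th in ["bearing_a","spacer","clear_wheel"]:
  for d in spot_in(th,read_camera("top"))[:2]:
    b=d["box"];print(th,d["score"],onz(t,(b[0]+b[2])/2,(b[1]+b[3])/2,.01))
```

```text
['IKError', 'cut_out', 'hand_in', 'observe', 'pinch_z', 'read_camera', 'spot_in'] 0.0187
[[-0.    -0.97   0.242]
 [ 0.     0.242  0.97 ]
 [-1.     0.     0.   ]]
orange tool [[array([ 0.475, -0.26 ,  0.09 ])], [array([ 0.474, -0.254,  0.12 ])]]
bearing_a 0.52 [0.43338046 0.10756562 0.01      ]
bearing_a 0.44 [0.4256351  0.04262368 0.01      ]
spacer 0.38 [0.62097916 0.18088182 0.01      ]
clear_wheel 0.88 [0.42145146 0.04319863 0.01      ]
```

>>> move_arm([
  [-1,[0.3,-0.5,1],0],
  [-1,[0.8,-0.9,1],-1],
  [-1,[0.8,-0.9,0.6],-1],
  [-1,[0.8,-0.9,0],-1],
  [-1,[0.8,-0.9,0],-1],
])

```text
time_s: 1.77
position: [0.24, 0.5035, 0.3051]
eef_rot: [-0.307, 0.636, 0.309, 0.637]
ft_force: [0.4, 0.0, 0.1]
finger_gap: 0.0885
```

>>> move_arm([
  [-0.9,[0.8,-0.9,0],-1],
  [-0.8,[0.8,-0.9,0],-1],
  [-0.7,[0.8,-0.9,0],-1],
  [-0.6,[0.8,-0.9,0],-1],
  [-0.5,[0.8,-0.9,0],-1],
])

```text
time_s: 2.18
position: [0.3397, 0.3903, 0.304]
eef_rot: [-0.133, 0.694, 0.133, 0.695]
ft_force: [0.8, -0.1, -0.3]
finger_gap: 0.0668
```

>>> move_arm([
  [-0.45,[0.9,-0.9,0],-0.5],
  [-0.45,[0.9,-0.9,0],0],
  [-0.45,[0.9,-0.9,0],0],
  [-0.45,[0.9,-0.9,0],0],
  [-0.45,[0.9,-0.9,0],0],
])

```text
time_s: 2.6
position: [0.4524, 0.2778, 0.3039]
eef_rot: [-0.117, 0.697, 0.117, 0.698]
ft_force: [-0.1, 0.4, 0.3]
finger_gap: 0.0641
```

```bash
cat > st.py <<'E'
from h import *
from scipy.spatial.transform import Rotation as Ro
def st():
    s=observe();M=Ro.from_quat(s["eef_rot"]).as_matrix()
    print("t",round(float(s["time_s"]),2),"pos",np.round(s["position"],4),"jaw deg",round(float(np.degrees(np.arctan2(M[1,2],M[0,2]))),2),"F",np.round(s["ft_force"],2),"T",np.round(s["wrist_torque"],2),"gap",round(float(s["finger_gap"]),4));return s
E
python3 - <<'E'
from st import *
st()
p=read_camera("wrist");keep(p,"w1");save(p,"w1.png",None,1.4)
for h in (.208,.244): print(proj(p,[.594,.087,h]),proj(p,[.58,.122,h]))
E
```

```text
t 2.6 pos [0.4524 0.2778 0.3039] jaw deg 18.99 F [-0.11  0.39  0.31] T [-0.09  0.06  0.02] gap 0.0641
[358.59817851 454.38934741] [359.15186832 421.02503118]
[368.59833983 496.83962202] [369.60313618 460.75120211]
```

View pics/w1.png

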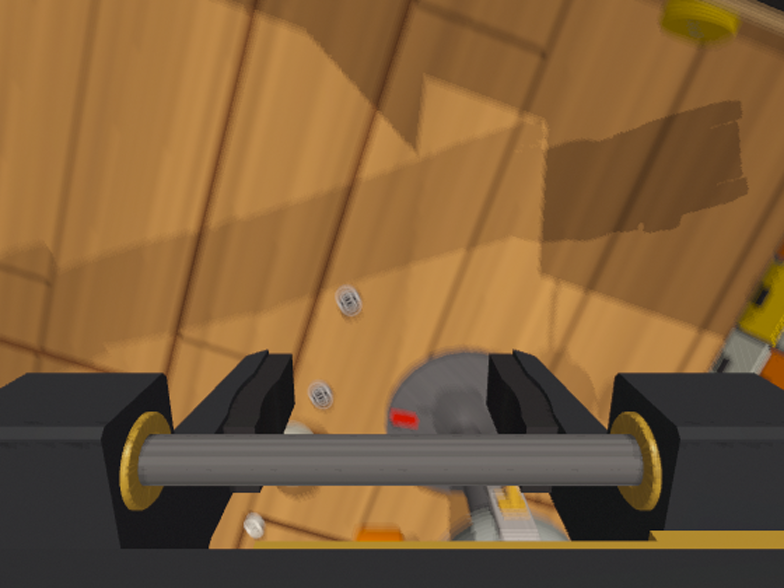

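Run:
```python
from h import *
from scipy.optimize import least_squares
p=load("w1");save(p,"w1c.png",(260,230,420,360),5)
im=p["color"]
m=(im[:,:,0]>150)&(im[:,:,1]<60)&(im[:,:,2]<60)
v,u=np.nonzero(m); print(u.mean(),v.mean(),len(u))
print("mark",onz(p,u.mean(),v.mean(),.014))
```

```text
287.76153846153846 298.7076923076923 130
mark [0.5228783  0.11125074 0.014     ]
```

View pics/w1c.png

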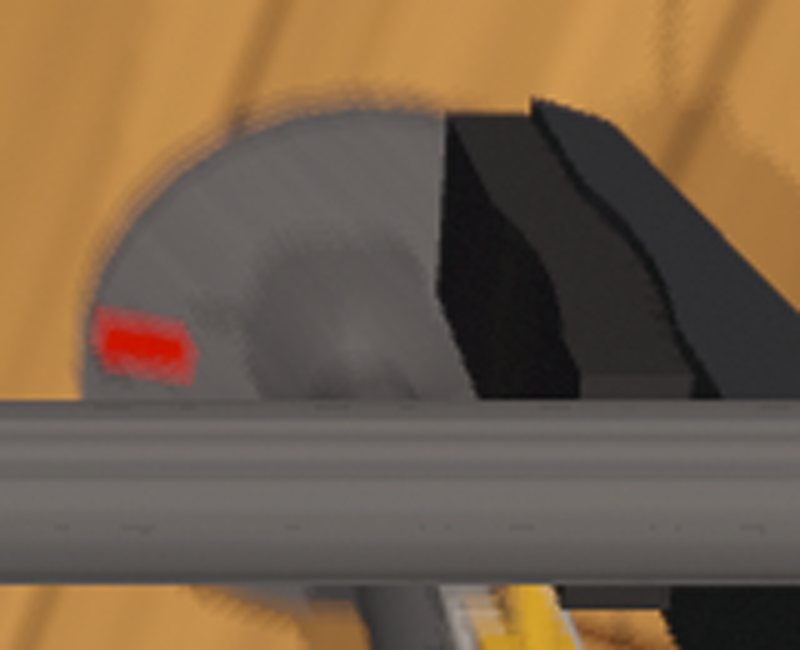

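Run:
```python
from h import *
from scipy.optimize import least_squares
p=load("w1")
pts=np.array([(82,370),(92,295),(132,215),(180,170),(240,135),(320,112),(380,108),(440,114),(215,590),(260,605)])/5+[260,230]
for z in (.005,.012):
  P=np.array([onz(p,*q,z)[:2] for q in pts])
  r=least_squares(lambda a:np.hypot(*(P-a[:2]).T)-a[2],[.58,.12,.08]);print(z,r.x,np.round(r.fun,4))
  m=onz(p,287.8,298.7,z)[:2]-r.x[:2];print("mark",m,np.degrees(np.arctan2(m[1],m[0])))
```

```text
0.005 [0.58967857 0.11825331 0.08305379] [-0.0015 -0.0004  0.001   0.0008  0.0004 -0.0002 -0.0004 -0.0003  0.0008
 -0.0002]
mark [-0.06482906 -0.01175359] -169.72382665116027
0.012 [0.58716083 0.12178597 0.08174541] [-0.0015 -0.0004  0.001   0.0007  0.0004 -0.0001 -0.0004 -0.0003  0.0008
 -0.0002]
mark [-0.06380777 -0.01156843] -169.72382664132772
```

>>> move_arm([
  [-0.45,[0.72,-0.95,0],0],
  [-0.45,[0.72,-0.95,0],0],
  [-0.45,[0.72,-0.95,0],0],
  [-0.45,[0.72,-0.95,0],0],
  [-0.45,[0.72,-0.95,0],0],
])

```text
time_s: 3.07
position: [0.5421, 0.1592, 0.3039]
eef_rot: [-0.117, 0.697, 0.117, 0.697]
ft_force: [-0.1, -0.4, 0.4]
finger_gap: 0.0638
```

>>> move_arm([
  [-0.4,[0.72,-0.95,0],0],
  [-0.4,[0.72,-0.95,0],0],
  [-0.4,[0.72,-0.95,0],0],
  [-0.4,[0,0,0],0],
])

```text
time_s: 3.4
position: [0.5987, 0.0815, 0.3037]
eef_rot: [-0.115, 0.697, 0.111, 0.699]
ft_force: [0.1, -0.6, 0.6]
finger_gap: 0.0616
```

Run:
```python
from st import *
st()
for n in ("top","side","wrist"):
  p=read_camera(n);keep(p,n+"2")
  save(p,n+"2.png",{"top":(95,130,245,290),"side":(170,100,340,260),"wrist":None}[n],4 if n!="wrist" else 1.4)
  if n=="wrist": print(proj(p,[.595,.0875,.244]),proj(p,[.595,.0875,.208]))
```

```text
t 3.4 pos [0.5987 0.0815 0.3037] jaw deg 18.45 F [ 0.12 -0.59  0.58] T [-0.1   0.03 -0.03] gap 0.0616
[277.82283531 229.11378034] [277.97154977 213.32914894]
```

View pics/side2.png

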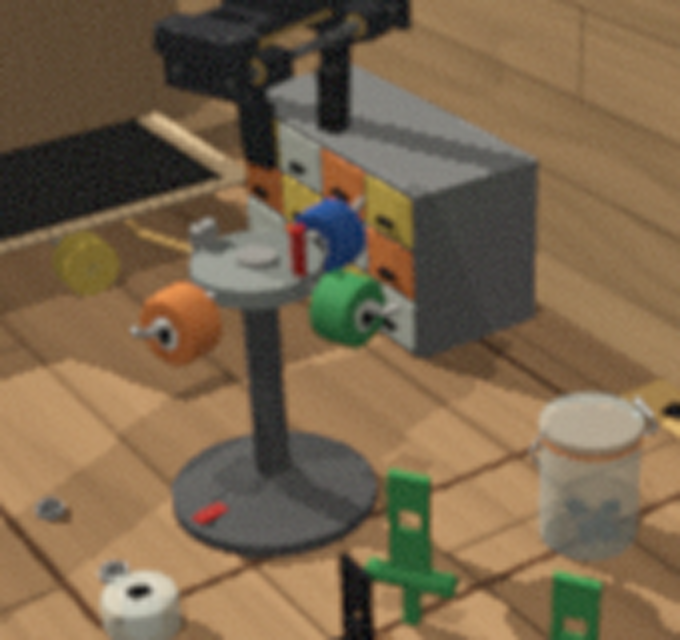

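View pics/wrist2.png

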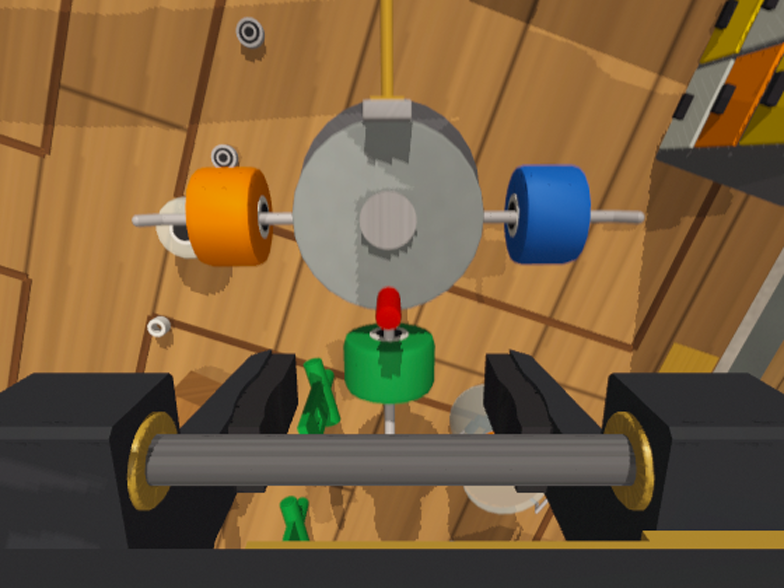

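View pics/top2.png

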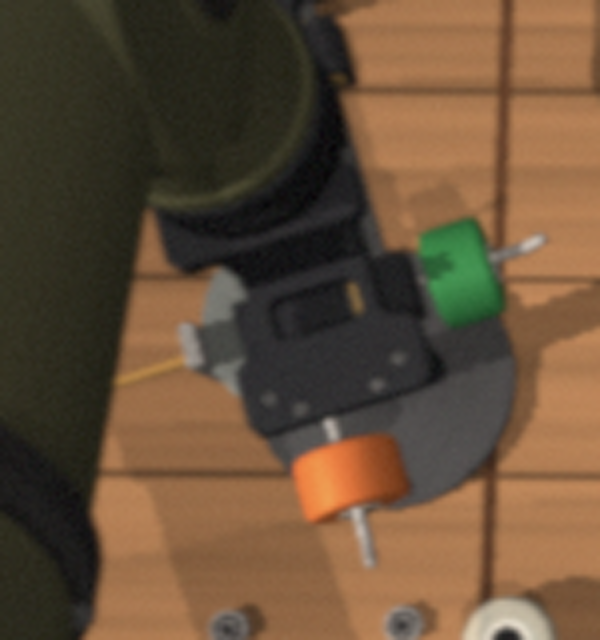

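Run:
```python
from h import *
p=load("wrist2")
print(onz(p,388/1.4,219/1.4,.213), onz(p,388/1.4,212/1.4,.208))
for (u,v) in [(388,321)]: print(onz(p,u/1.4,v/1.4,.244))
```

```text
[0.58109091 0.12671252 0.213     ] [0.58014913 0.12941299 0.208     ]
[0.59463406 0.0872557  0.244     ]
```

>>> move_arm([
  [-0.4,[0,0,-0.8],0],
  [-0.4,[0,0,-0.8],0],
  [-0.4,[0,0,-0.5],0],
  [-0.4,[0,0,0],0],
])

```text
time_s: 3.88
position: [0.5926, 0.091, 0.2487]
eef_rot: [-0.117, 0.699, 0.118, 0.695]
ft_force: [-0.4, -0.4, 0.5]
finger_gap: 0.0616
```

>>> move_arm([
  [-0.2,[0,0,-0.6],0],
  [0,[0,0,-0.6],0],
  [0.2,[0,0,0],0],
  [0.4,[0,0,0],0],
  [0.45,[0,0,0],0],
])

```text
time_s: 4.3
position: [0.5959, 0.0898, 0.2225]
eef_rot: [-0.117, 0.697, 0.117, 0.698]
ft_force: [0.3, 0.1, 0.7]
finger_gap: 0.0304
```

Run:
```python
from st import *
st()
for n in ("side","wrist"):
  p=read_camera(n);keep(p,n+"3")
  save(p,n+"3.png",{"side":(190,110,310,220),"wrist":None}[n],5 if n!="wrist" else 1.4)
```

```text
t 4.3 pos [0.5959 0.0898 0.2225] jaw deg 19.03 F [0.35 0.11 0.71] T [-0.09  0.01  0.01] gap 0.0304
```

View pics/side3.png

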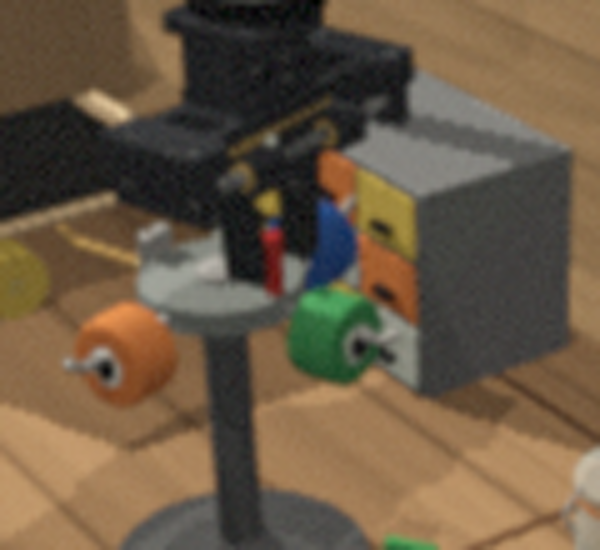

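View pics/wrist3.png

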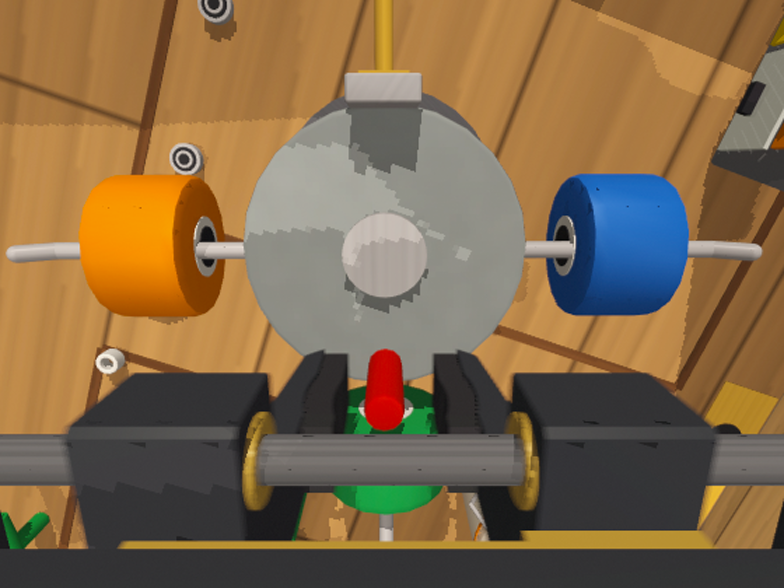

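Run:
```python
import numpy as np
c=np.array([.582,.125]);p=np.array([.595,.0875])
for k in range(16):
    a=np.radians(6*(np.array([k,k+1]))); q=[c+np.array([[np.cos(x),-np.sin(x)],[np.sin(x),np.cos(x)]])@(p-c) for x in a]
    print(k,np.round((q[1]-q[0])/.025,3),np.round(q[1],4))
```

```text
0 [0.154 0.063] [0.5988 0.0891]
1 [0.147 0.078] [0.6025 0.091 ]
2 [0.138 0.093] [0.606  0.0934]
3 [0.127 0.107] [0.6091 0.096 ]
4 [0.115 0.12 ] [0.612 0.099]
5 [0.102 0.131] [0.6146 0.1023]
6 [0.088 0.141] [0.6168 0.1058]
7 [0.073 0.15 ] [0.6186 0.1096]
8 [0.057 0.156] [0.62   0.1135]
9 [0.04  0.161] [0.621  0.1175]
10 [0.023 0.165] [0.6215 0.1216]
11 [0.005 0.166] [0.6217 0.1258]
12 [-0.012  0.166] [0.6214 0.1299]
13 [-0.029  0.164] [0.6207 0.134 ]
14 [-0.046  0.16 ] [0.6195 0.138 ]
15 [-0.063  0.154] [0.6179 0.1418]
```

>>> move_arm([
  [0.5,[0.154,0.063,0],1],
  [0.5,[0.147,0.078,0],1],
  [0.5,[0.138,0.093,0],1],
  [0.5,[0.127,0.107,0],1],
  [0.5,[0.115,0.12,0],1],
])

```text
time_s: 4.82
position: [0.6114, 0.0998, 0.2219]
eef_rot: [-0.295, 0.644, 0.295, 0.642]
ft_force: [-3.4, -1.4, 1.8]
finger_gap: 0.0219
```

>>> move_arm([
  [0.5,[0.102,0.131,0],1],
  [0.5,[0.088,0.141,0],1],
  [0.5,[0.073,0.15,0],1],
  [0.5,[0,0,0],0],
])

```text
time_s: 5.15
position: [0.619, 0.1111, 0.2218]
eef_rot: [-0.391, 0.589, 0.391, 0.589]
ft_force: [-1.3, -1.3, -0.3]
finger_gap: 0.0216
```

Run:
```python
from st import *
st()
for n in ("wrist",):
  p=read_camera(n);keep(p,n+"4")
  save(p,n+"4.png",None,1.4)
```

```text
t 5.15 pos [0.619  0.1111 0.2218] jaw deg 67.13 F [-1.3  -1.34 -0.26] T [-0.16  0.3  -0.05] gap 0.0216
```

View pics/wrist4.png

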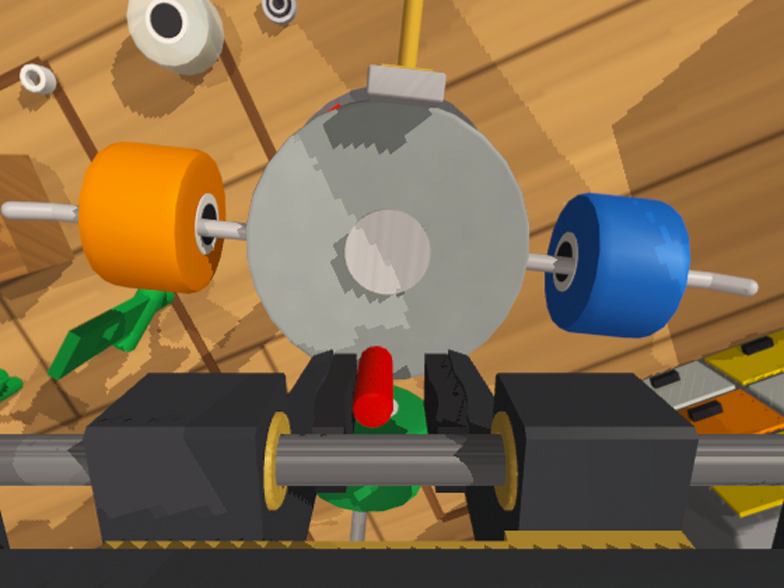

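>>> move_arm([
  [0.5,[0.057,0.156,0],1],
  [0.5,[0.04,0.161,0],1],
  [0.5,[0.023,0.165,0],1],
  [0.5,[0.005,0.166,0],1],
  [0.5,[0,0,0],0],
])

```text
time_s: 5.62
position: [0.6223, 0.127, 0.2216]
eef_rot: [0.504, -0.496, -0.504, -0.496]
ft_force: [-0.6, -0.3, 0.0]
finger_gap: 0.022
```

>>> move_arm([
  [0.5,[-0.004,0.083,0],0.5],
  [0.5,[-0.008,0.083,0],0.5],
  [0.5,[0,0,0],0],
])

```text
time_s: 5.87
position: [0.622, 0.1305, 0.2215]
eef_rot: [0.529, -0.47, -0.528, -0.47]
ft_force: [-0.5, -2.0, 0.7]
finger_gap: 0.0223
```

Run:
```python
from st import *
st()
for n in ("wrist","top","side"):
  p=read_camera(n);keep(p,n+"5")
  save(p,n+"5.png",{"wrist":None,"top":(95,130,245,290),"side":(180,110,310,250)}[n],1.4 if n=="wrist" else 4)
```

```text
t 5.87 pos [0.622  0.1305 0.2215] jaw deg 96.74 F [-0.46 -1.97  0.7 ] T [-0.43  0.26 -0.04] gap 0.0223
```

View pics/wrist5.png

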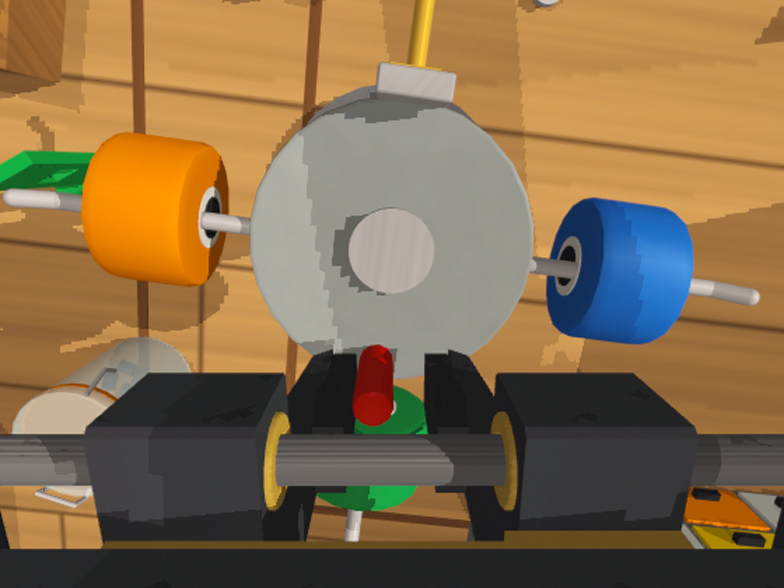

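View pics/top5.png

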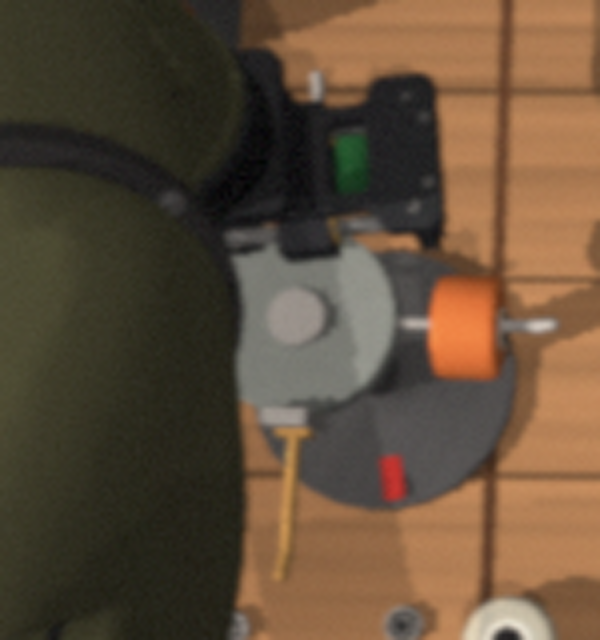

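View pics/side5.png

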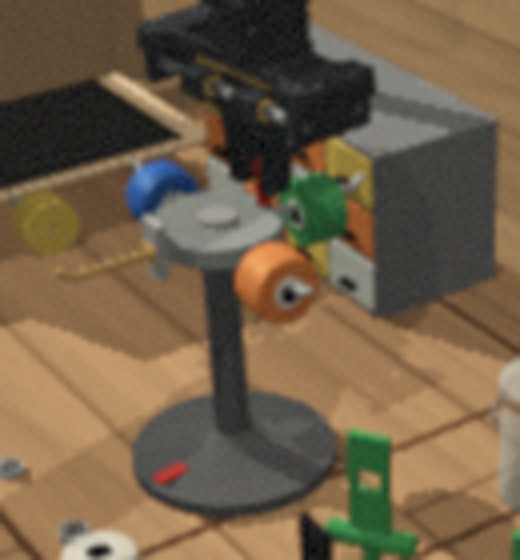

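>>> move_arm([
  [0.5,[-0.008,0.055,0],0.33],
  [0.5,[-0.01,0.055,0],0.33],
  [0.5,[-0.012,0.055,0],0.33],
  [0.5,[0,0,0],0],
])

```text
time_s: 6.35
position: [0.6214, 0.1352, 0.2215]
eef_rot: [0.553, -0.441, -0.552, -0.441]
ft_force: [-1.1, -2.8, 1.5]
finger_gap: 0.0221
```

Run:
```python
from st import *
st()
p=load("top5");ax=np.array([.582,.125])
for z in(.01,.015,.02):
  m=onz(p,95+393/4,130+478/4,z)[:2]-ax;print("mark",m,np.degrees(np.arctan2(m[1],m[0]))%360)
for z in(.19,.2,.21):
  a=onz(p,95+290/4,130+440/4,z);b=onz(p,95+282/4,130+578/4,z);d=(b-a)[:2];print("hook",np.degrees(np.arctan2(d[1],d[0]))%360,np.linalg.norm(b[:2]-ax),np.degrees(np.arctan2(*(b[:2]-ax)[::-1]))%360)
p=read_camera("top");keep(p,"top6");save(p,"top6.png",(95,130,245,290),4)
```

```text
t 6.35 pos [0.6214 0.1352 0.2215] jaw deg 102.82 F [-1.05 -2.79  1.51] T [-0.5   0.21  0.04] gap 0.0221
mark [-0.06141499 -0.00806774] 187.48376794367587
mark [-0.06185155 -0.00912133] 188.38901490734676
mark [-0.06228811 -0.01017491] 189.27746396530085
hook 180.02194277467672 0.1262116589053806 177.3794812357341
hook 180.02194277467675 0.12637478555575965 178.63338028509207
hook 180.02194277467672 0.1265982651186252 179.88344956463249
```

View pics/top6.png

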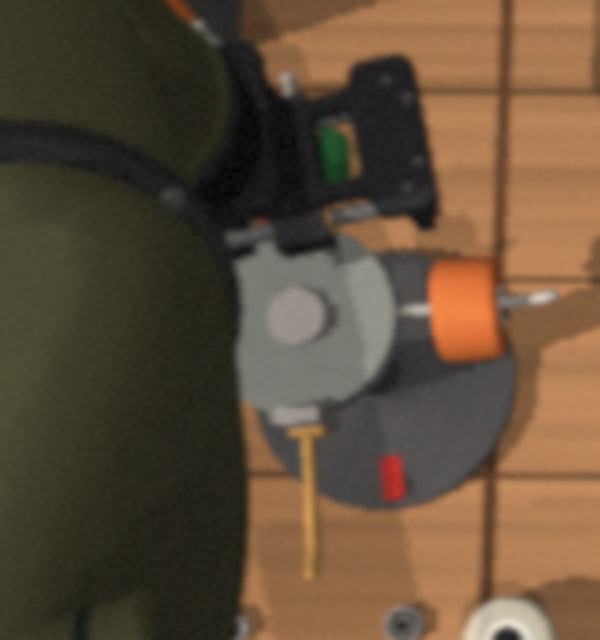

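>>> move_arm([
  [0.5,[-0.012,0.055,0],0.33],
  [0.5,[-0.013,0.04,0],0.25],
  [0.5,[0,0,0],0],
])

```text
time_s: 6.65
position: [0.6208, 0.1373, 0.2214]
eef_rot: [0.566, -0.424, -0.566, -0.424]
ft_force: [0.2, -3.4, 2.3]
finger_gap: 0.0219
```

>>> move_arm([
  [0.5,[-0.012,0.04,0],0.25],
  [0.5,[0,0,0],0],
])

```text
time_s: 6.82
position: [0.6205, 0.1373, 0.2213]
eef_rot: [0.572, -0.417, -0.571, -0.416]
ft_force: [-0.2, -5.4, 1.9]
finger_gap: 0.0221
```

>>> move_arm([
  [0.5,[-0.008,0.04,0],0],
  [0.5,[0,0,0],0],
])

```text
time_s: 6.98
position: [0.6205, 0.1373, 0.2213]
eef_rot: [0.572, -0.418, -0.57, -0.416]
ft_force: [0.3, -6.1, 3.2]
finger_gap: 0.0217
```

>>> move_arm([
  [0.5,[-0.008,0.04,0],0],
  [0.5,[0,0,0],0],
])

```text
time_s: 7.15
position: [0.6205, 0.1373, 0.2213]
eef_rot: [0.572, -0.418, -0.57, -0.416]
ft_force: [0.2, -8.7, 3.0]
finger_gap: 0.022
```

Run:
```python
from st import *
st()
p=read_camera("top");keep(p,"top7");save(p,"top7.png",(95,130,245,290),4)
p=read_camera("wrist");keep(p,"wrist7");save(p,"wrist7.png",None,1.4)
```

```text
t 7.15 pos [0.6205 0.1373 0.2213] jaw deg 107.72 F [ 0.16 -8.66  3.04] T [-1.68 -0.02  0.01] gap 0.022
```

View pics/top7.png

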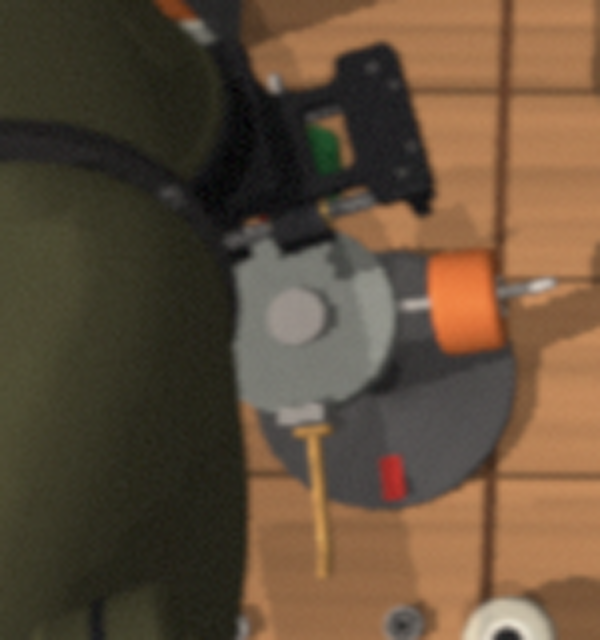

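View pics/wrist7.png

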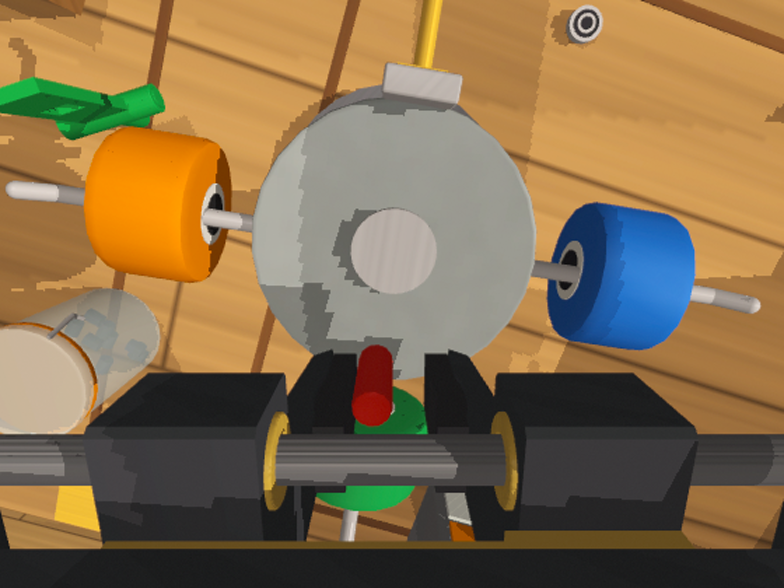

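>>> move_arm([
  [0.5,[0.03,-0.11,0],0],
  [0.5,[0.03,-0.11,0],0],
  [0.2,[0,0,0],0],
  [0.1,[0,0,0],0],
])

```text
time_s: 7.58
position: [0.6213, 0.1366, 0.2212]
eef_rot: [-0.571, 0.415, 0.572, 0.417]
ft_force: [-0.4, -0.4, -0.1]
finger_gap: 0.0332
```

Run:
```python
from st import *
st()
p=load("top7");ax=np.array([.582,.125])
for z in(.19,.2,.21):
  a=onz(p,95+313/4,130+440/4,z);b=onz(p,95+322/4,130+577/4,z);d=(b-a)[:2];print("hook",np.degrees(np.arctan2(d[1],d[0]))%360,b,np.degrees(np.arctan2(*(b[:2]-ax)[::-1]))%360)
```

```text
t 7.58 pos [0.6213 0.1366 0.2212] jaw deg 107.93 F [-0.37 -0.37 -0.11] T [ 0.01  0.05 -0.03] gap 0.0332
hook 186.89939087421786 [0.45652236 0.11133456 0.19      ] 186.21543684775855
hook 186.89939087421783 [0.45625564 0.10882186 0.2       ] 187.33134242735926
hook 186.8993908742178 [0.45598893 0.10630915 0.21      ] 188.4369966665166
```

>>> move_arm([
  [0,[0,0,0.6],0],
  [0,[0,0,0.9],0],
  [0,[0,0,0.9],0],
  [-0.2,[0,0,0.8],0],
  [-0.4,[0,0,0],0],
])

```text
time_s: 8.0
position: [0.6233, 0.1377, 0.3056]
eef_rot: [0.573, -0.413, -0.571, -0.419]
ft_force: [1.0, 0.3, -0.3]
finger_gap: 0.055
```

>>> move_arm([
  [-0.4,[-0.31,-0.63,0.1],-1],
  [-0.4,[-0.31,-0.63,0],-1],
  [-0.4,[-0.31,-0.63,0],-1],
  [-0.4,[-0.31,-0.63,0],-1],
  [-0.4,[-0.31,-0.63,0],-1],
])

```text
time_s: 8.42
position: [0.5818, 0.0567, 0.3029]
eef_rot: [-0.443, 0.551, 0.444, 0.551]
ft_force: [0.3, 0.2, -0.1]
finger_gap: 0.0617
```

>>> move_arm([
  [-0.4,[-0.31,-0.63,0],-1],
  [-0.4,[-0.31,-0.63,0],-1],
  [-0.4,[-0.31,-0.63,0],-1],
  [-0.4,[-0.31,-0.63,0],-1],
  [-0.4,[-0.31,-0.63,0],-1],
])

```text
time_s: 8.83
position: [0.5431, -0.0221, 0.303]
eef_rot: [-0.285, 0.647, 0.286, 0.647]
ft_force: [-0.4, -0.6, 0.2]
finger_gap: 0.0616
```

>>> move_arm([
  [-0.4,[-0.31,-0.63,0],-1],
  [-0.4,[-0.31,-0.63,0],-1],
  [-0.4,[-0.31,-0.63,0],-1],
  [-0.4,[-0.31,-0.63,0],-1],
  [-0.4,[-0.31,-0.63,0],-1],
])

```text
time_s: 9.25
position: [0.5045, -0.1008, 0.303]
eef_rot: [-0.108, 0.699, 0.109, 0.699]
ft_force: [1.1, -0.2, -0.8]
finger_gap: 0.0614
```

>>> move_arm([
  [-0.4,[-0.31,-0.63,0],-1],
  [-0.4,[-0.31,-0.63,0],-1],
  [-0.4,[-0.31,-0.63,0],-1],
  [-0.4,[0,0,0],0],
  [-0.4,[0,0,0],0],
])

```text
time_s: 9.67
position: [0.4817, -0.1479, 0.3033]
eef_rot: [0.0, 0.707, -0.0, 0.707]
ft_force: [-0.6, 0.9, 0.5]
finger_gap: 0.0616
```

Run:
```python
from st import *
st()
for n in ("wrist","top","side"):
  p=read_camera(n);keep(p,n+"8")
  save(p,n+"8.png",{"wrist":None,"top":(95,130,245,290),"side":(190,130,340,300)}[n],1.4 if n=="wrist" else 4)
p=load("wrist8");print(proj(p,[.481,-.147,.1455]))
```

```text
t 9.67 pos [ 0.4817 -0.1479  0.3033] jaw deg -0.03 F [-0.64  0.93  0.49] T [-0.05  0.09 -0.02] gap 0.0616
[278.12277809 193.25141452]
```

View pics/wrist8.png

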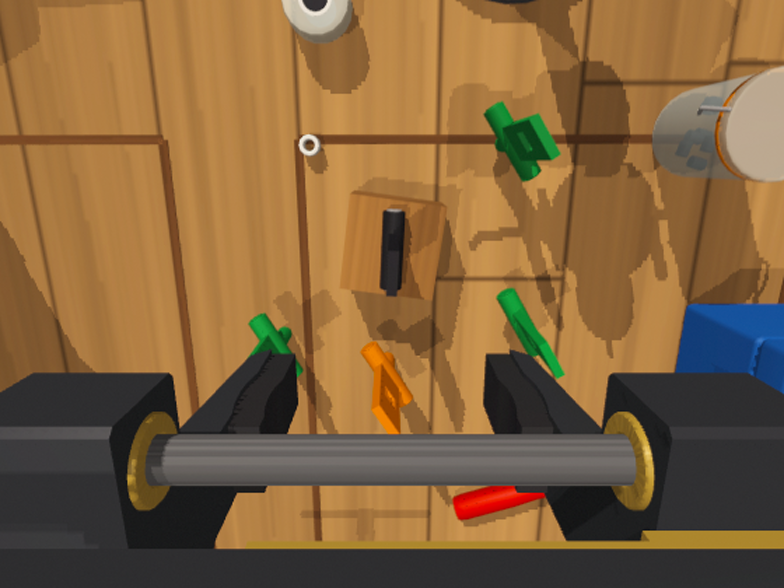

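View pics/top8.png

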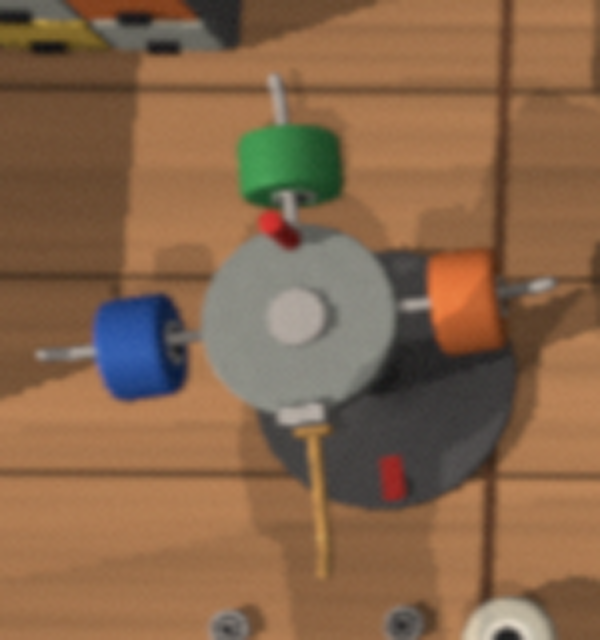

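View pics/side8.png

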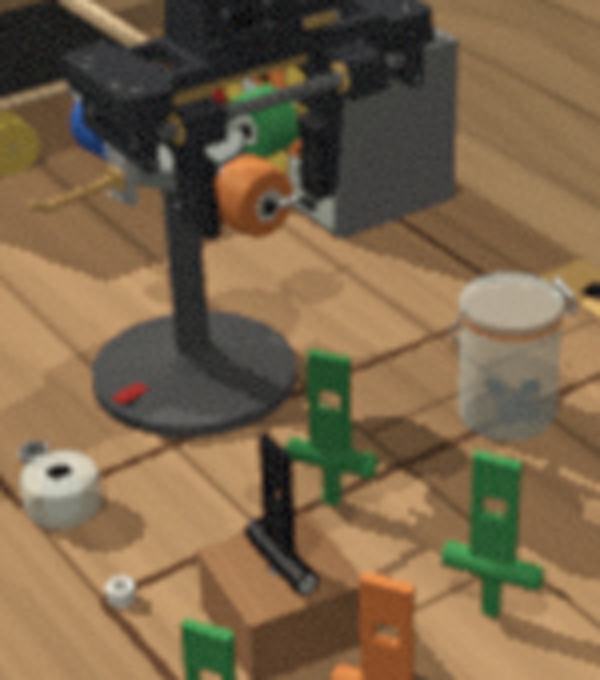

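Run:
```python
from h import *
p=load("wrist8");save(p,"w8c.png",(235,130,330,220),8)
```

```text
(no output)
```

View pics/w8c.png

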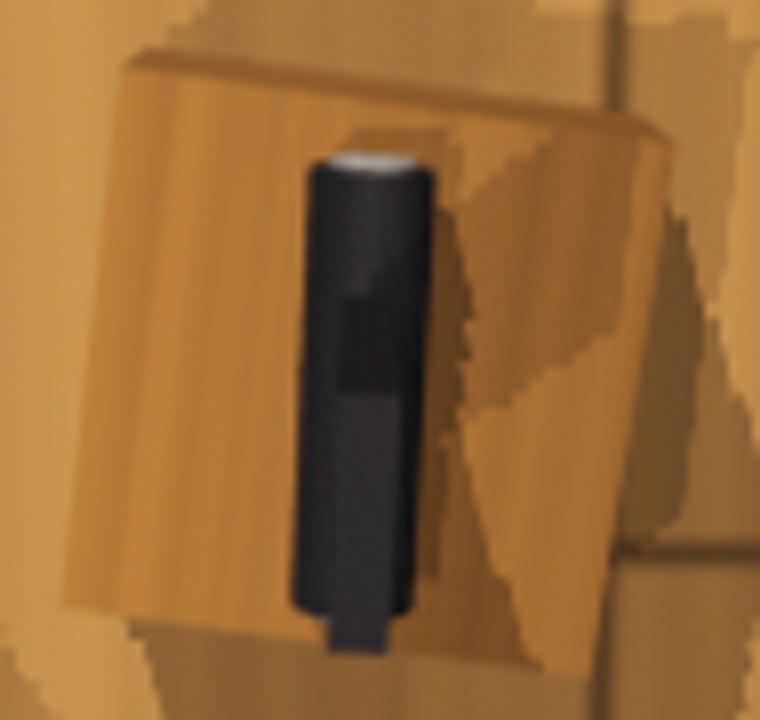

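Run:
```python
from h import *
p=load("wrist8")
a=onz(p,235+369/8,130+393/8,.1455);b=onz(p,235+358/8,130+653/8,.1455)
d=b-a;print(a,b,(a+b)/2,np.linalg.norm(d),np.degrees(np.arctan2(d[0],-d[1])))
s=load("side8");print(proj(s,(a+b)/2)-[190,130])
```

```text
[ 0.48368185 -0.13416253  0.1455    ] [ 0.48246379 -0.16413907  0.1455    ] [ 0.48307282 -0.1491508   0.1455    ] 0.030001272454232123 -2.3268542510969645
[ 67.93120215 109.95677654]
```

>>> move_arm([
  [-0.4,[0.05,-0.04,-0.9],-0.4],
  [-0.4,[0,0,-0.9],0],
  [-0.4,[0,0,-0.9],0],
  [-0.4,[0,0,-0.9],0],
  [-0.4,[0,0,-0.9],0],
])

```text
time_s: 10.23
position: [0.4839, -0.1477, 0.1902]
eef_rot: [0.015, 0.707, -0.014, 0.707]
ft_force: [-0.5, -0.6, -0.2]
finger_gap: 0.0618
```

>>> move_arm([
  [-0.2,[0,0,-0.9],0],
  [0,[0,0,-0.9],0],
  [0.2,[0,0,-0.8],0],
  [0.4,[0,0,0],0],
  [0.5,[0,0,0],0],
])

```text
time_s: 10.65
position: [0.4831, -0.148, 0.1256]
eef_rot: [0.015, 0.708, -0.014, 0.706]
ft_force: [-0.2, -0.5, -0.4]
finger_gap: 0.0304
```

Run:
```python
from st import *
st()
for n in ("side","wrist"):
  p=read_camera(n);keep(p,n+"9")
  save(p,n+"9.png",{"wrist":None,"side":(215,200,315,300)}[n],1.4 if n=="wrist" else 6)
```

```text
t 10.65 pos [ 0.4831 -0.148   0.1256] jaw deg -2.38 F [-0.18 -0.5  -0.41] T [-0.03  0.02  0.03] gap 0.0304
```

View pics/side9.png

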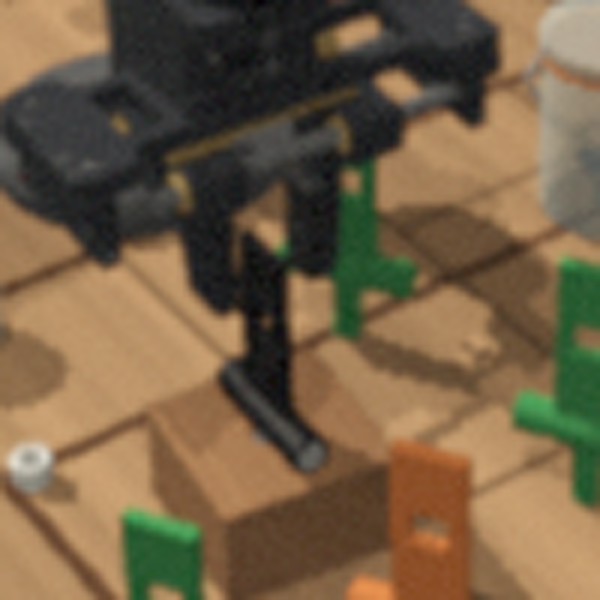

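View pics/wrist9.png

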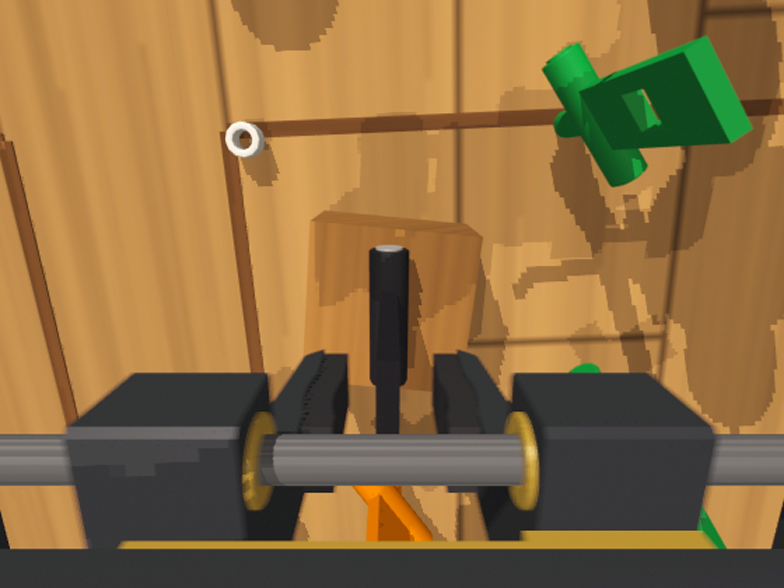

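>>> move_arm([
  [0.8,[0,0,0],0],
  [1,[0,0,0],0],
  [1,[0,0,0],0],
  [1,[0,0,0],0],
  [1,[0,0,0],0],
])

```text
time_s: 11.17
position: [0.4834, -0.1493, 0.1272]
eef_rot: [0.015, 0.706, -0.016, 0.707]
ft_force: [-1.0, -0.0, 5.7]
finger_gap: 0.0064
```

>>> move_arm([
  [1,[0,0,0.1],0],
  [1,[0,0,0.3],0],
  [1,[0,0,0.5],0],
  [1,[0,0,0.5],0],
  [1,[0,0,0],0],
])

```text
time_s: 11.58
position: [0.4843, -0.1496, 0.1633]
eef_rot: [0.015, 0.706, -0.016, 0.708]
ft_force: [-0.1, -0.3, -0.7]
finger_gap: 0.0067
```

Run:
```python
from st import *
st()
for n in ("side","wrist"):
  p=read_camera(n);keep(p,n+"10")
  save(p,n+"10.png",{"wrist":None,"side":(215,180,315,280)}[n],1.4 if n=="wrist" else 6)
```

```text
t 11.58 pos [ 0.4843 -0.1496  0.1633] jaw deg -2.52 F [-0.15 -0.32 -0.7 ] T [-0.07  0.05 -0.01] gap 0.0067
```

View pics/side10.png

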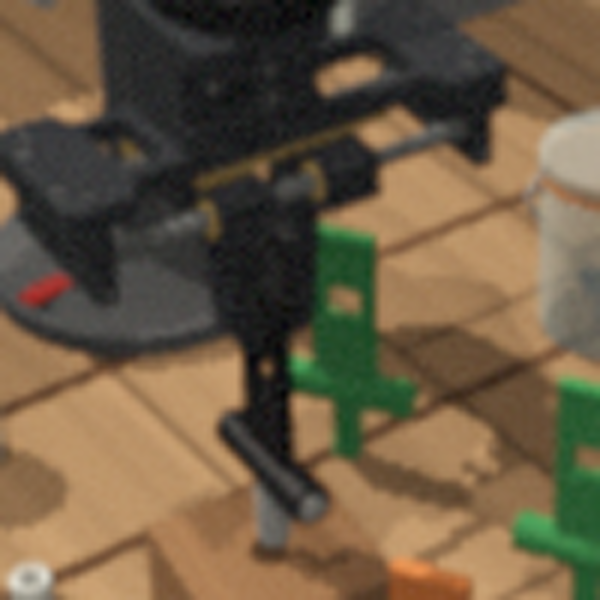

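View pics/wrist10.png

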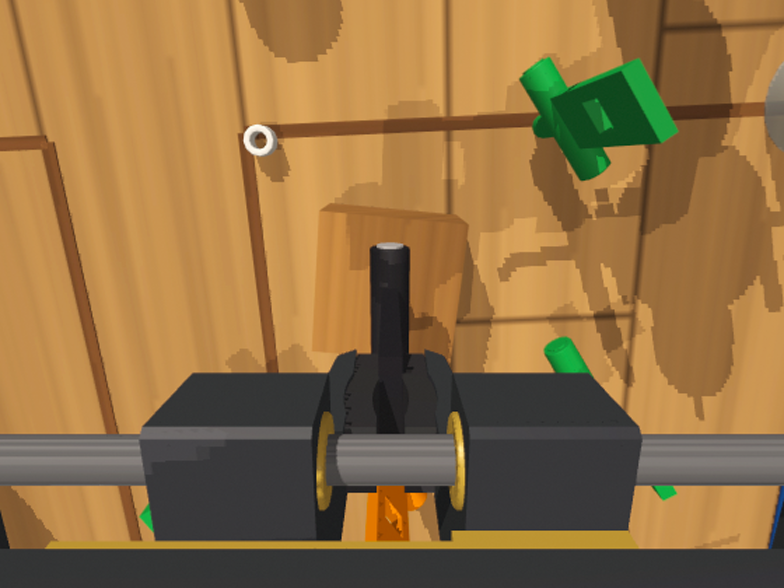

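>>> move_arm([
  [1,[0,0,0.8],0.5],
  [1,[0,0,0.8],0.5],
  [1,[0,0,0.8],0.5],
  [1,[0,0,0.8],0],
  [1,[0,0,0.4],0],
])

```text
time_s: 12.1
position: [0.4834, -0.1493, 0.2525]
eef_rot: [-0.04, 0.705, 0.04, 0.707]
ft_force: [0.8, -0.7, -1.6]
finger_gap: 0.007
```

Run:
```python
from st import *
st()
p=read_camera("side");keep(p,"side11");save(p,"side11.png",(170,130,290,230),6)
p=read_camera("top");keep(p,"top11");save(p,"top11.png",(150,215,240,290),8)
```

```text
t 12.1 pos [ 0.4834 -0.1493  0.2525] jaw deg 6.5 F [ 0.8  -0.75 -1.65] T [-0.08  0.1  -0.01] gap 0.007
```

View pics/side11.png

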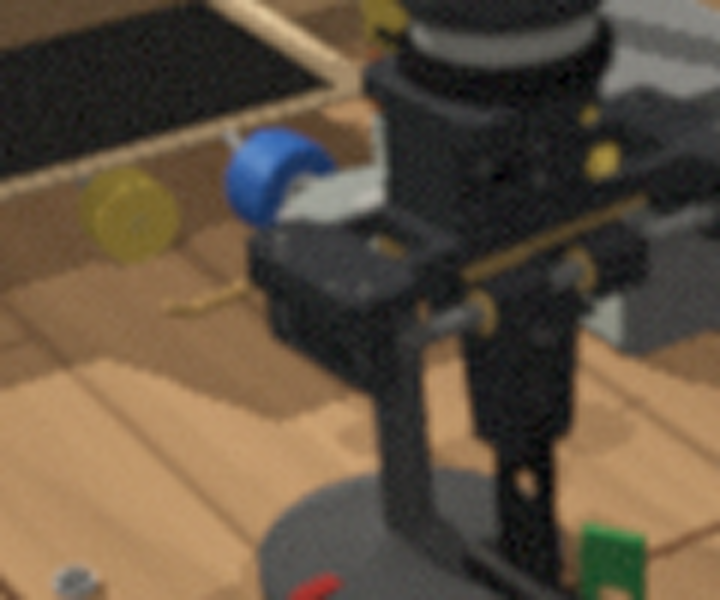

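View pics/top11.png

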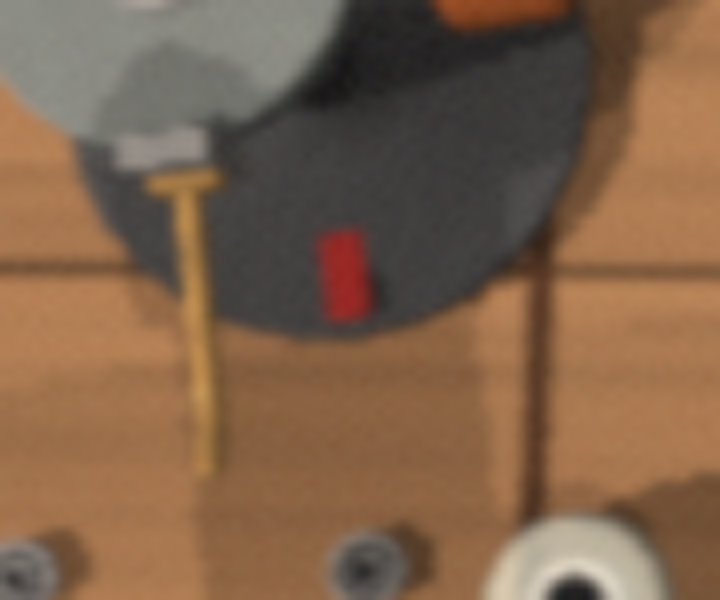

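Run:
```python
from h import *
s=load("side11");t=load("top11");s8=load("side8")
T=lambda u,v:(t,150+u/8,215+v/8)
S=lambda u,v:(s,170+u/6,130+v/6)
print("tip",tri([T(206,470),S(165,305)]))
# plane through top cam of bar
o,d1=ray(*T(189,220));_,d2=ray(*T(204,430));n=np.cross(d1,d2)
def ip(q):
    o2,d=ray(*q);return o2+d*(n@(o-o2))/(n@d)
for q in [(170,305),(185,305),(200,300),(215,298),(230,293),(240,289)]: print(q,ip(S(*q)))
for k in (160,190): pass
# calibration check: disc centre, known z .208 using both (frame 8)
t8=load("top8")
print("capcheck",tri([(t8,95+275/4,130+224/4)]+[(s8,0,0)]) if 0 else "")
save(s8,"s8c.png",(190,150,240,200),14)
```

```text
tip [0.45762225 0.10793735 0.20093436]
(170, 305) [0.46092059 0.10878722 0.19947222]
(185, 305) [0.46900356 0.11068255 0.19594189]
(200, 300) [0.4771593  0.11187044 0.19531378]
(215, 298) [0.48541063 0.11350994 0.19290583]
(230, 293) [0.49371802 0.11472183 0.19225831]
(240, 289) [0.49928776 0.1154363  0.19222126]
capcheck
```

View pics/s8c.png

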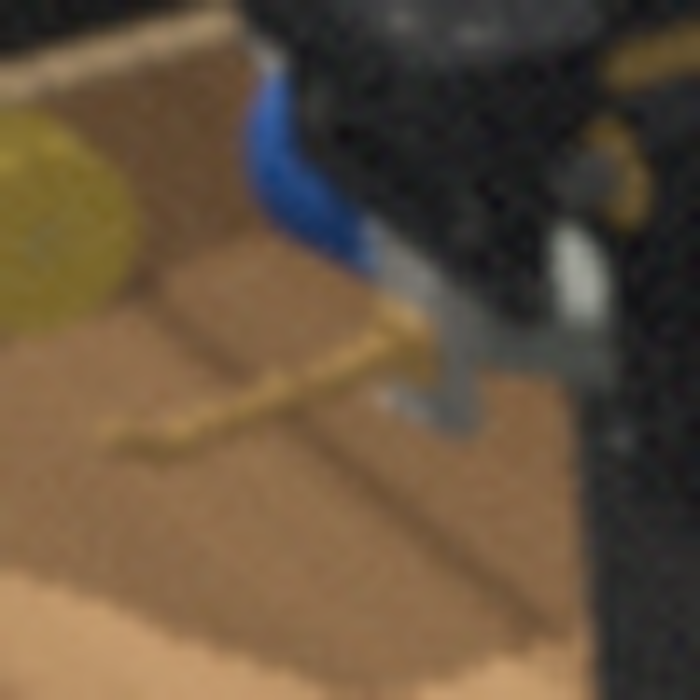

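Run:
```python
from h import *
s=load("side8");t=load("top11");t8=load("top8")
T=lambda u,v:(t,150+u/8,215+v/8)
S=lambda u,v:(s,190+u/14,150+v/14)
print("tip",tri([T(206,467),S(103,432)]))
o,d1=ray(*T(189,220));_,d2=ray(*T(204,430));n=np.cross(d1,d2)
def ip(q):
    o2,d=ray(*q);return o2+d*(n@(o-o2))/(n@d)
for q in [(110,432),(140,440),(175,436),(220,415),(280,390),(340,365),(370,352)]: print(q,ip(S(*q)))
# disc height check in early frame: disc rim leftmost/rightmost in side0,  pin top/base
s0=load("side0");t0=load("top0")
print(tri([(t0,95+298/4,130+316/4),(s0,190+178/4,140+96/4)]))
```

```text
tip [0.45789089 0.10827855 0.20063246]
(110, 432) [0.45939191 0.10844923 0.20005702]
(140, 440) [0.46630313 0.11056422 0.1950362 ]
(175, 436) [0.47445513 0.11223007 0.19247062]
(220, 415) [0.48501374 0.11339642 0.193162  ]
(280, 390) [0.49926291 0.11515977 0.19332835]
(340, 365) [0.51370476 0.11694697 0.19349695]
(370, 352) [0.52099456 0.11781724 0.19371103]
[0.58380378 0.12536437 0.20628367]
```

Run:
```python
from h import *
s=load("side11");
for dz in (-.016,-.0192,-.022): print((proj(s,[.4834,-.1493,.2525+dz])-[170,130])*6)
for z in (.2525-.0192,): print((proj(s,[.4834,-.1493-.008,z])-[170,130])*6,(proj(s,[.4834,-.1493+.008,z])-[170,130])*6)
```

```text
[519.67940577 467.20333453]
[520.00395253 474.29974271]
[520.28698662 480.48845155]
[531.58377883 483.52765879] [508.55640769 465.17724119]
```

>>> move_arm([
  [1,[-0.4,0.8,0],0],
  [1,[-0.4,0.9,0],0],
  [1,[-0.4,0.95,0],0],
  [1,[-0.4,0.95,0],0],
  [1,[-0.3,0.95,0],0],
])

```text
time_s: 12.62
position: [0.4335, -0.0345, 0.2498]
eef_rot: [-0.04, 0.707, 0.04, 0.705]
ft_force: [0.7, -0.0, -2.1]
finger_gap: 0.0069
```

>>> move_arm([
  [1,[-0.3,0.95,0],0],
  [1,[-0.1,0.95,0],0],
  [1,[0,0.95,0],0],
  [1,[0,0.95,0],0],
  [1,[0,0.9,0],0],
])

```text
time_s: 13.03
position: [0.4244, 0.0832, 0.2499]
eef_rot: [-0.04, 0.707, 0.04, 0.705]
ft_force: [0.6, -0.4, -1.8]
finger_gap: 0.0069
```

>>> move_arm([
  [1,[0,0.85,0],0],
  [1,[0,0,0],0],
  [1,[0,0,0],0],
])

```text
time_s: 13.28
position: [0.4246, 0.1042, 0.25]
eef_rot: [-0.041, 0.707, 0.041, 0.705]
ft_force: [-0.2, -1.5, -1.8]
finger_gap: 0.0066
```

Run:
```python
from st import *
st()
for n in ("side","wrist","top"):
  p=read_camera(n);keep(p,n+"12")
  save(p,n+"12.png",{"wrist":None,"side":(150,110,270,240),"top":(120,190,240,310)}[n],1.4 if n=="wrist" else 5)
p=load("wrist12");print(proj(p,[.458,.1083,.2])*1.4,proj(p,[.521,.1178,.1935])*1.4)
```

```text
t 13.28 pos [0.4246 0.1042 0.25  ] jaw deg 6.67 F [-0.18 -1.45 -1.77] T [-0.08 -0.02  0.01] gap 0.0066
[469.6750917  323.97198251] [613.02380812 314.33659118]
```

View pics/side12.png

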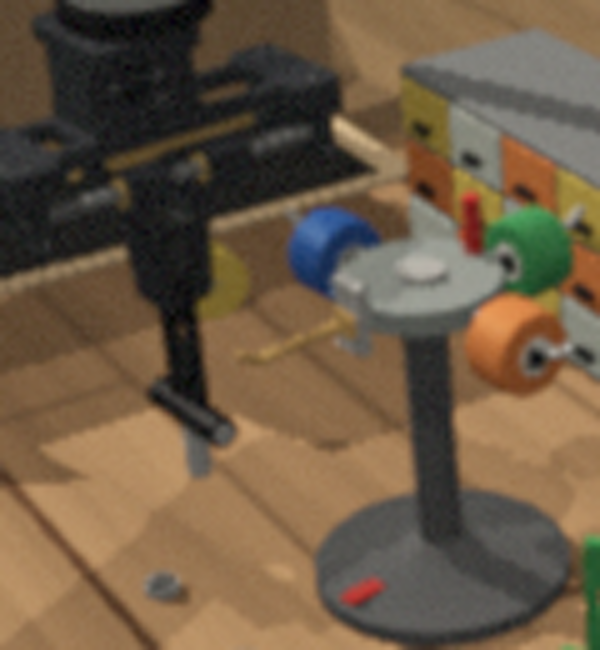

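View pics/wrist12.png

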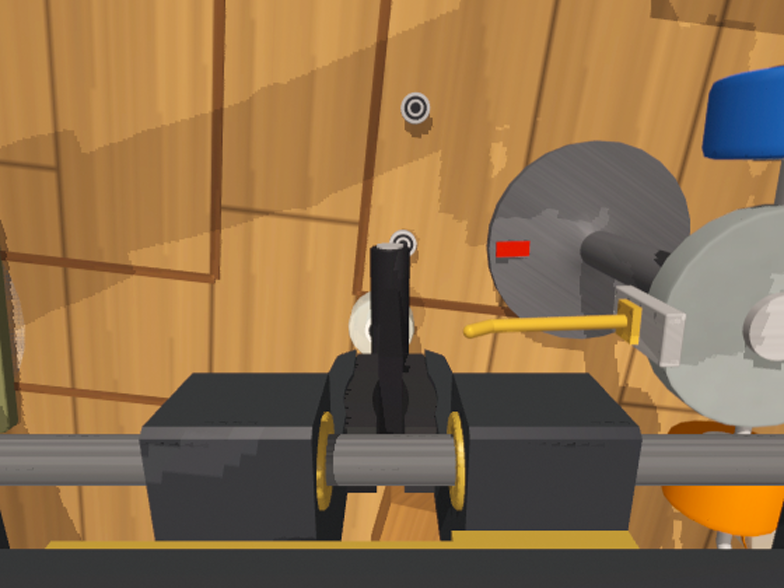

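View pics/top12.png

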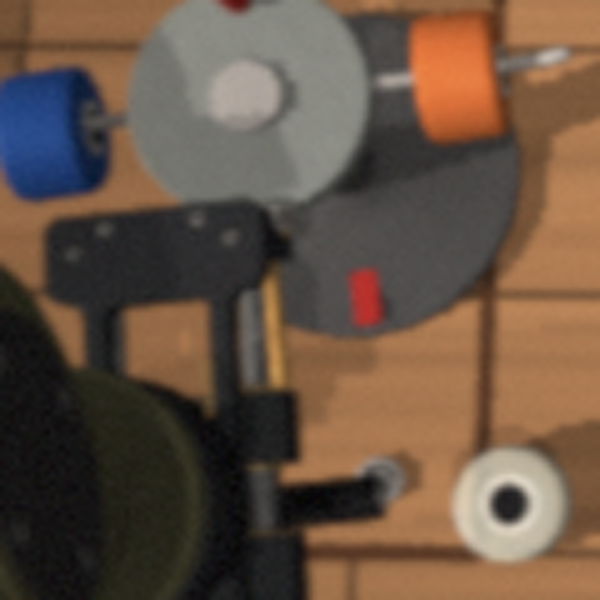

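Run:
```python
from h import *
p=load("wrist12");s=load("side12");t=load("top12")
save(p,"w12c.png",(255,160,345,260),8)
save(s,"s12c.png",(165,155,225,215),12)
T=np.array([.4246,.1042,.25]);a=np.radians(6.67);n=np.array([np.cos(a),np.sin(a),0]);l=np.array([-np.sin(a),np.cos(a),0]);z=np.array([0,0,1.])
G=T+.0038*z
for nm,X in dict(barrel_far_top=G+.032*l-.063*z,barrel_far_c=G+.032*l-.072*z,bf_l=G+.032*l-.072*z-.009*n,bf_r=G+.032*l-.072*z+.009*n,eye=G-.023*z,stem=G-.111*z,b_near=G-.032*l-.072*z).items():
  print(nm,"wristcrop",np.round((proj(p,X)-[255,160])*8,1),"sidecrop",np.round((proj(s,X)-[165,155])*12,1))
```

```text
barrel_far_top wristcrop [192.5 129.2] sidecrop [191.4 348.2]
barrel_far_c wristcrop [192.7 109.4] sidecrop [196.7 382.5]
bf_l wristcrop [ 77.3 109.7] sidecrop [162.5 396.1]
bf_r wristcrop [308.2 109.2] sidecrop [230.7 369.1]
eye wristcrop [192.6 731.6] sidecrop [243.9 241.2]
stem wristcrop [194.1 377.1] sidecrop [293.4 581.5]
b_near wristcrop [194.4 863.7] sidecrop [349.9 487.6]
```

View pics/w12c.png

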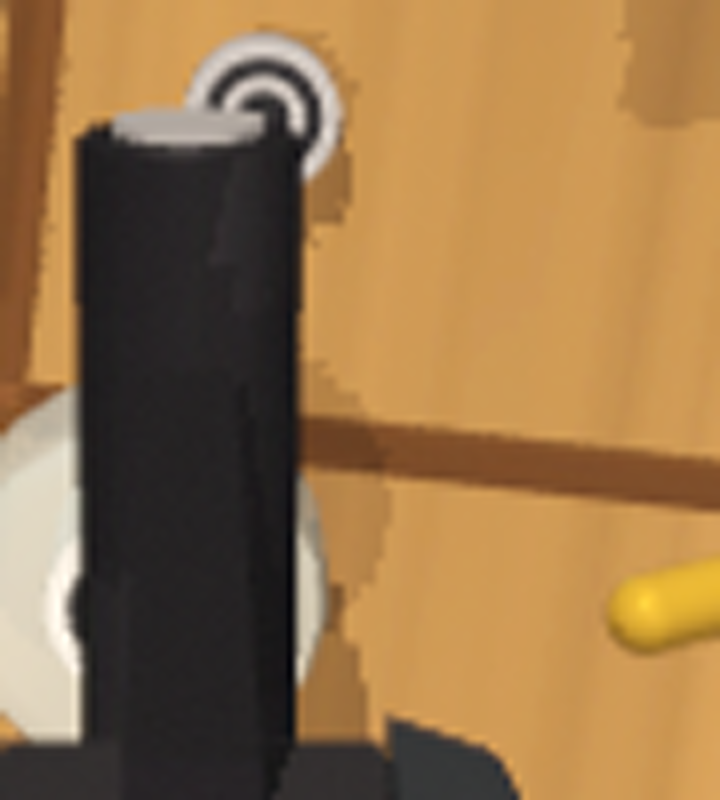

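View pics/s12c.png

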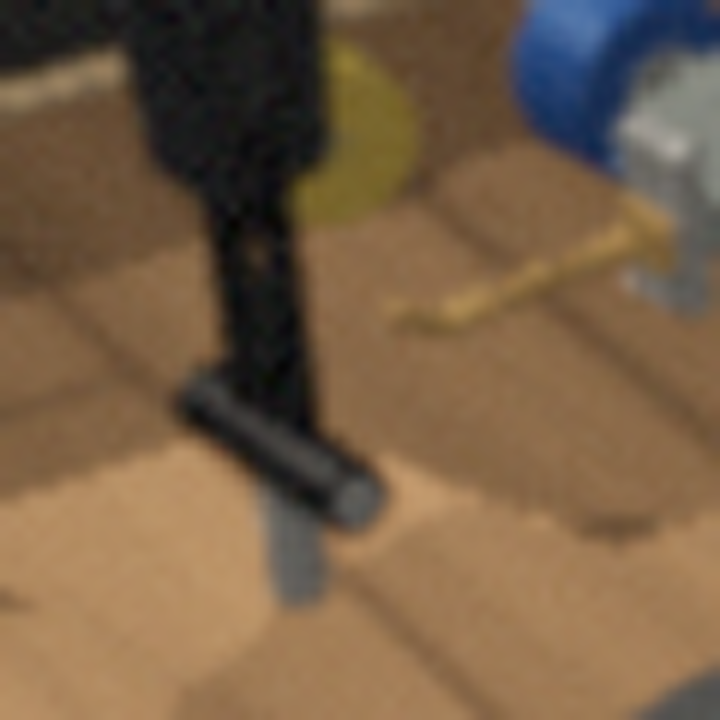

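Run:
```python
from h import *
p=load("wrist12");s=load("side12");t=load("top11")
W=lambda u,v:(p,255+u/8,160+(v-18)/8)
S=lambda u,v,o=(9,12):(s,165+(u-o[0])/12,155+(v-o[1])/12)
print("tip",tri([W(645,608),S(398,312)]),tri([W(645,608),S(398,312),(t,150+206/8,215+466/8)]))
# bar plane from wrist: pts in 1.4 view: (500,327) and (600,322)
q=lambda u,v:(p,u/1.4,v/1.4-18/8)
o,d1=ray(*q(510,326));_,d2=ray(*q(605,322));n=np.cross(d1,d2)
for uv in [(440,322),(470,312),(500,295),(550,271),(600,249)]:
  o2,d=ray(*S(*uv));print(uv,o2+d*(n@(o-o2))/(n@d))
```

```text
tip [0.45789617 0.10785285 0.20333388] [0.45795309 0.10775994 0.20328913]
(440, 322) [0.46836457 0.10865241 0.19705639]
(470, 312) [0.47646582 0.10974914 0.19648147]
(500, 295) [0.48509978 0.11143597 0.19732091]
(550, 271) [0.49936109 0.11391671 0.19785096]
(600, 249) [0.51369005 0.11626434 0.19797734]
```

>>> move_arm([
  [1,[0,-0.02,-0.6],0],
  [1,[0,0,-0.63],0],
  [1,[0,0,0],0],
  [1,[0,0,0],0],
])

```text
time_s: 13.77
position: [0.425, 0.1016, 0.2201]
eef_rot: [-0.04, 0.707, 0.039, 0.705]
ft_force: [-0.4, 0.2, -1.6]
finger_gap: 0.0067
```

Run:
```python
from st import *
st()
for n in ("side","wrist"):
  p=read_camera(n);keep(p,n+"13")
  save(p,n+"13.png",{"wrist":(255,160,400,260),"side":(165,155,225,215)}[n],5 if n=="wrist" else 12)
```

```text
t 13.77 pos [0.425  0.1016 0.2201] jaw deg 6.39 F [-0.43  0.19 -1.57] T [-0.11  0.06 -0.05] gap 0.0067
```

View pics/side13.png

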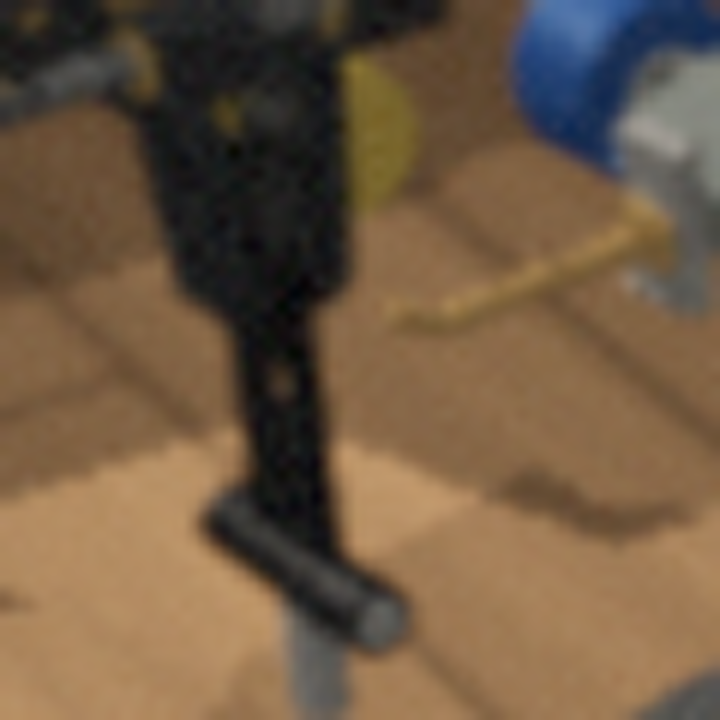

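View pics/wrist13.png

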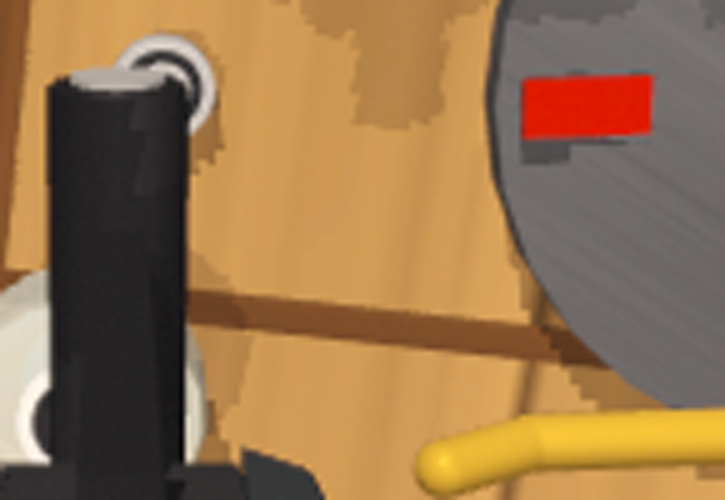

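>>> move_arm([
  [1,[0,0,0],0],
  [1,[0,0,0],0],
])

```text
time_s: 14.03
position: [0.426, 0.1028, 0.2211]
eef_rot: [-0.04, 0.705, 0.04, 0.706]
ft_force: [0.8, -0.2, -1.9]
finger_gap: 0.0066
```

>>> move_arm([
  [1,[0.4,0.055,-0.03],0],
  [1,[0.4,0.055,0],0],
  [1,[0,0,0],0],
  [1,[0,0,0],0],
])

```text
time_s: 14.37
position: [0.4457, 0.1056, 0.22]
eef_rot: [-0.04, 0.706, 0.04, 0.706]
ft_force: [0.1, -0.2, -2.4]
finger_gap: 0.007
```

Run:
```python
from st import *
st()
for n in ("side","wrist"):
  p=read_camera(n);keep(p,n+"14")
  save(p,n+"14.png",{"wrist":(255,160,400,260),"side":(165,155,225,215)}[n],5 if n=="wrist" else 12)
```

```text
t 14.37 pos [0.4457 0.1056 0.22  ] jaw deg 6.49 F [ 0.09 -0.21 -2.43] T [-0.03  0.06  0.02] gap 0.007
```

View pics/side14.png

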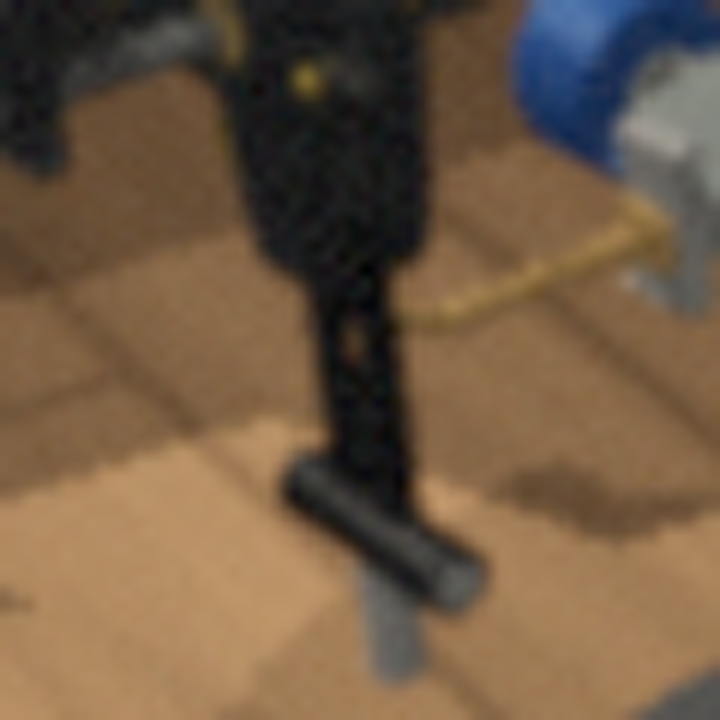

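View pics/wrist14.png

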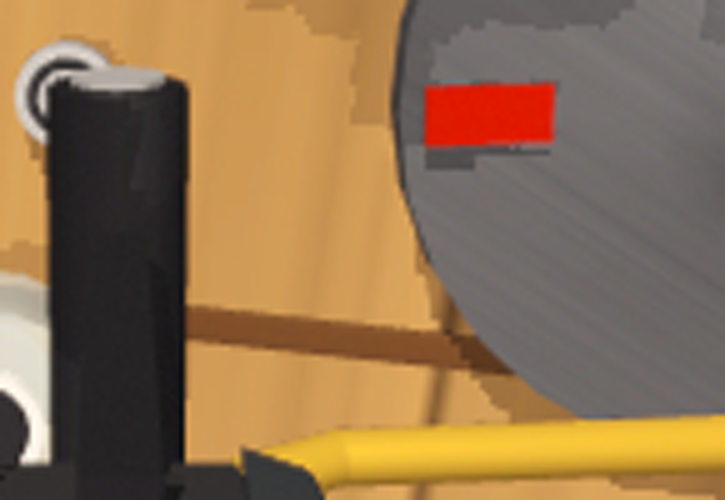

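Run:
```python
from h import *
p=load("wrist14");s=load("side14")
T=np.array([.4457,.1056,.22]);a=np.radians(6.49);n=np.array([np.cos(a),np.sin(a),0]);l=np.array([-np.sin(a),np.cos(a),0]);z=np.array([0,0,1.])
G=T+.0038*z
E=G-.023*z
for nm,X in dict(barrel_far_c=G+.032*l-.072*z,bnear=G-.032*l-.072*z,eye=E,stem=G-.111*z,
  slv=E-.008*l-.0035*n+.0025*z, tip=[.4579,.1078,.2033],bar1=[.4765,.1098,.197],bar2=[.5137,.1163,.197],ext=[.4457,.1065,.197],ez=E+.01*z,el=E+.01*l,en=E+.01*n).items():
  print(nm,"wrist5",np.round((proj(p,X)-[255,160])*5,1),"sidecrop",np.round((proj(s,X)-[165,155])*12,1))
```

```text
barrel_far_c wrist5 [125.1  78.6] sidecrop [294.9 464.6]
bnear wrist5 [124.7 549.3] sidecrop [447.2 570.4]
eye wrist5 [126.3 469.2] sidecrop [344.6 330.1]
stem wrist5 [124.1 244.3] sidecrop [389.  659.1]
slv wrist5 [ 92.1 551.4] sidecrop [349.4 338.4]
tip wrist5 [249.  471.4] sidecrop [388.  300.7]
bar1 wrist5 [423.8 449. ] sidecrop [460.8 297.9]
bar2 wrist5 [787.3 428.8] sidecrop [591.4 240.6]
ext wrist5 [127.2 447.1] sidecrop [344.8 343.3]
ez wrist5 [126.7 509.2] sidecrop [339.3 291. ]
el wrist5 [126.4 377. ] sidecrop [320.5 314.3]
en wrist5 [224.  469.2] sidecrop [382.3 315.2]
```

>>> move_arm([
  [1,[0,-0.05,-0.03],0],
  [1,[0.2,0.026,0],0],
  [1,[0.2,0.026,0],0],
  [1,[0,0,0],0],
])

```text
time_s: 14.8
position: [0.4571, 0.1059, 0.2192]
eef_rot: [-0.04, 0.705, 0.04, 0.707]
ft_force: [0.8, 0.3, -1.9]
finger_gap: 0.0064
```

>>> move_arm([
  [1,[0.2,0.026,0],0],
  [1,[0.1,0.013,0],0],
  [1,[0,0,0],0],
  [1,[0,0,0],0],
])

```text
time_s: 15.13
position: [0.4632, 0.1066, 0.2189]
eef_rot: [-0.04, 0.706, 0.04, 0.706]
ft_force: [-1.3, -0.3, -2.3]
finger_gap: 0.0067
```

Run:
```python
from st import *
st()
for n in ("side","wrist"):
  p=read_camera(n);keep(p,n+"15")
  save(p,n+"15.png",{"wrist":(255,160,400,260),"side":(165,155,225,215)}[n],5 if n=="wrist" else 12)
```

```text
t 15.13 pos [0.4632 0.1066 0.2189] jaw deg 6.5 F [-1.3  -0.34 -2.26] T [-0.1   0.06 -0.01] gap 0.0067
```

View pics/side15.png

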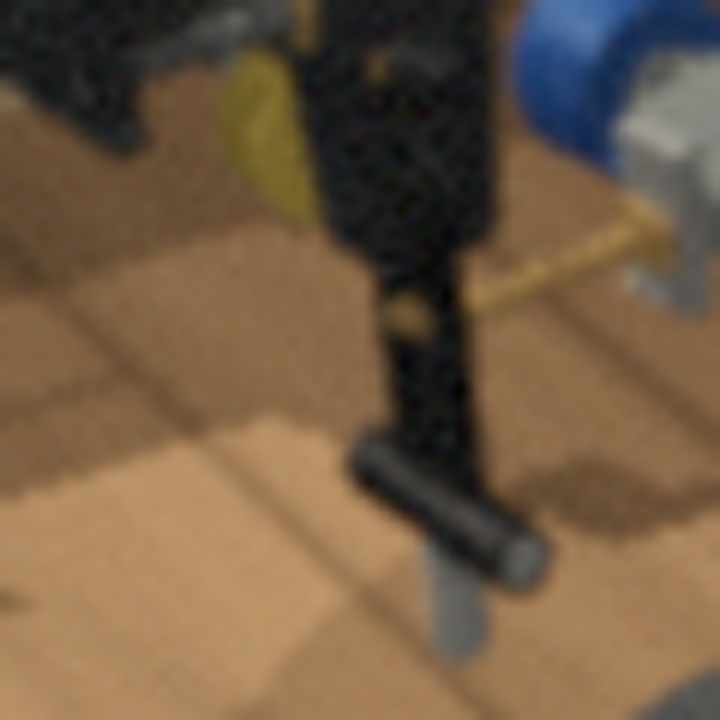

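View pics/wrist15.png

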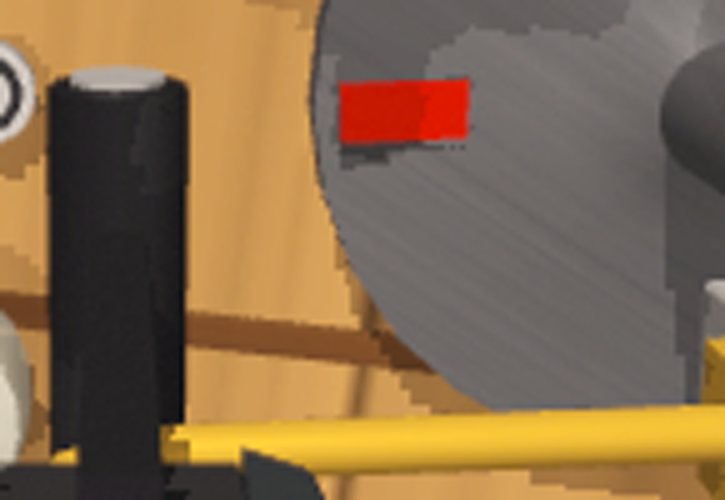

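>>> move_arm([
  [1,[0.2,0.025,0],0],
  [1,[0.2,0.025,0],0],
  [1,[0,0,0],0],
])

```text
time_s: 15.48
position: [0.4747, 0.1081, 0.2191]
eef_rot: [-0.04, 0.705, 0.04, 0.707]
ft_force: [-0.1, -0.6, -1.9]
finger_gap: 0.0069
```

>>> move_arm([
  [1,[0.2,0.025,0],0],
  [1,[0.2,0.025,0],0],
  [1,[0.12,0.015,0],0],
  [1,[0,0,0],0],
  [1,[0,0,0],0],
])

```text
time_s: 15.9
position: [0.4861, 0.1095, 0.2189]
eef_rot: [-0.04, 0.706, 0.04, 0.706]
ft_force: [0.4, -0.1, -1.6]
finger_gap: 0.0069
```

Run:
```python
from st import *
st()
for n in ("side","wrist"):
  p=read_camera(n);keep(p,n+"16")
  save(p,n+"16.png",{"wrist":(255,160,400,260),"side":(165,155,225,215)}[n],5 if n=="wrist" else 12)
```

```text
t 15.9 pos [0.4861 0.1095 0.2189] jaw deg 6.49 F [ 0.37 -0.08 -1.6 ] T [-0.16  0.08  0.01] gap 0.0069
```

View pics/side16.png

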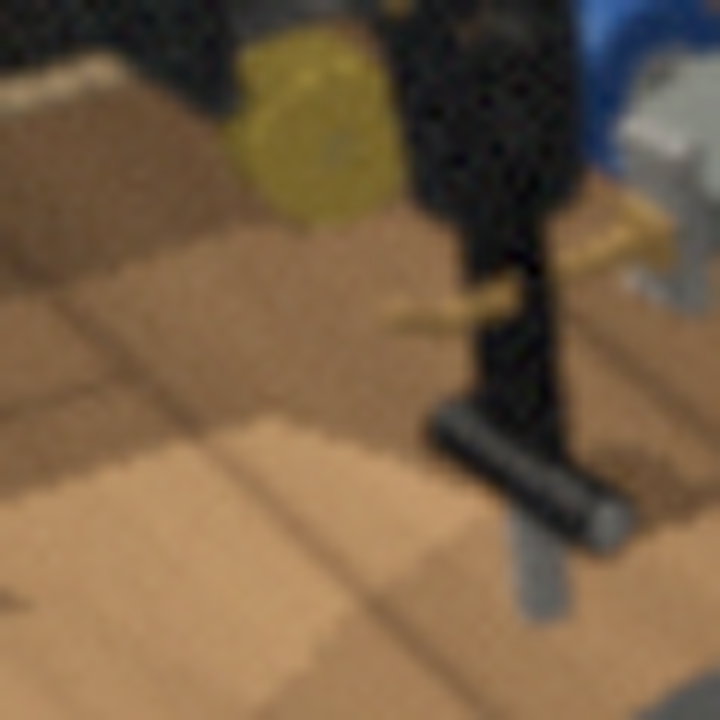

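View pics/wrist16.png

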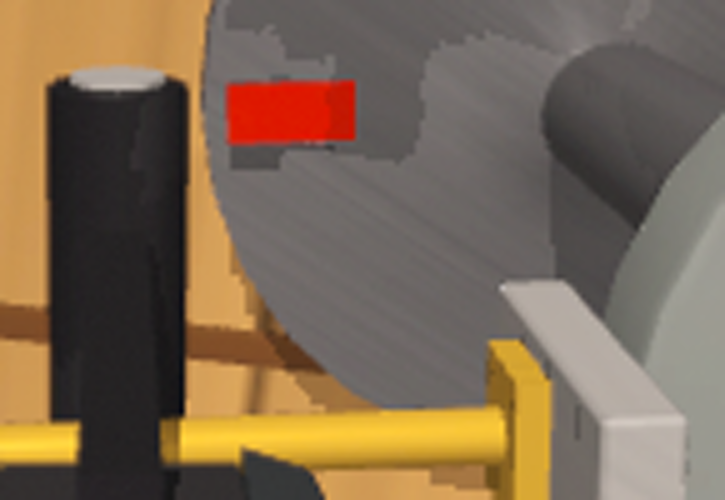

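>>> move_arm([
  [1,[0,0.06,0],0],
  [1,[0,0,-0.08],0],
  [1,[0,0,-0.08],0],
  [1,[0,0,0],0],
  [1,[0,0,0],0],
])

```text
time_s: 16.42
position: [0.4858, 0.1109, 0.2148]
eef_rot: [-0.04, 0.706, 0.04, 0.706]
ft_force: [-0.5, 0.5, -1.6]
finger_gap: 0.0066
```

>>> move_arm([
  [1,[0,0,-0.04],0],
  [1,[0,0,0],0],
  [1,[0,0,0],0],
])

```text
time_s: 16.67
position: [0.486, 0.1109, 0.214]
eef_rot: [-0.04, 0.706, 0.04, 0.706]
ft_force: [-0.2, -0.3, -1.2]
finger_gap: 0.0066
```

>>> move_arm([
  [1,[0,0,-0.04],0],
  [1,[0,0,0],0],
  [1,[0,0,0],0],
])

```text
time_s: 16.92
position: [0.486, 0.1109, 0.213]
eef_rot: [-0.04, 0.706, 0.04, 0.706]
ft_force: [-0.0, 0.1, -1.9]
finger_gap: 0.0068
```

>>> move_arm([
  [1,[0,0,-0.04],0],
  [1,[0,0,0],0],
  [1,[0,0,0],0],
])

```text
time_s: 17.17
position: [0.486, 0.111, 0.2119]
eef_rot: [-0.04, 0.706, 0.04, 0.706]
ft_force: [0.2, -0.3, -1.7]
finger_gap: 0.0071
```

>>> move_arm([
  [1,[0,0,-0.04],0],
  [1,[0,0,0],0],
  [1,[0,0,0],0],
])

```text
time_s: 17.42
position: [0.4862, 0.111, 0.2112]
eef_rot: [-0.04, 0.706, 0.04, 0.706]
ft_force: [-1.5, 0.3, 1.4]
finger_gap: 0.0071
```

>>> move_arm([
  [1,[0,0,-0.04],0],
  [1,[0,0,0],0],
  [1,[0,0,0],0],
])

```text
time_s: 17.67
position: [0.4863, 0.111, 0.2108]
eef_rot: [-0.04, 0.706, 0.04, 0.706]
ft_force: [-2.3, -1.0, 7.9]
finger_gap: 0.0067
```

>>> move_arm([
  [1,[0,0,0.035],0],
  [1,[0,0,0],0],
  [1,[0,0,0],0],
])

```text
time_s: 17.92
position: [0.4862, 0.111, 0.2111]
eef_rot: [-0.04, 0.706, 0.04, 0.706]
ft_force: [-1.0, -0.3, 3.7]
finger_gap: 0.0067
```

Run:
```python
from st import *
st()
for n in ("side","top"):
  p=read_camera(n);keep(p,n+"17")
  save(p,n+"17.png",{"top":(95,130,245,290),"side":(165,135,245,215)}[n],4 if n=="top" else 9)
```

```text
t 17.92 pos [0.4862 0.111  0.2111] jaw deg 6.49 F [-0.99 -0.32  3.68] T [-0.18  0.24  0.01] gap 0.0067
```

View pics/side17.png

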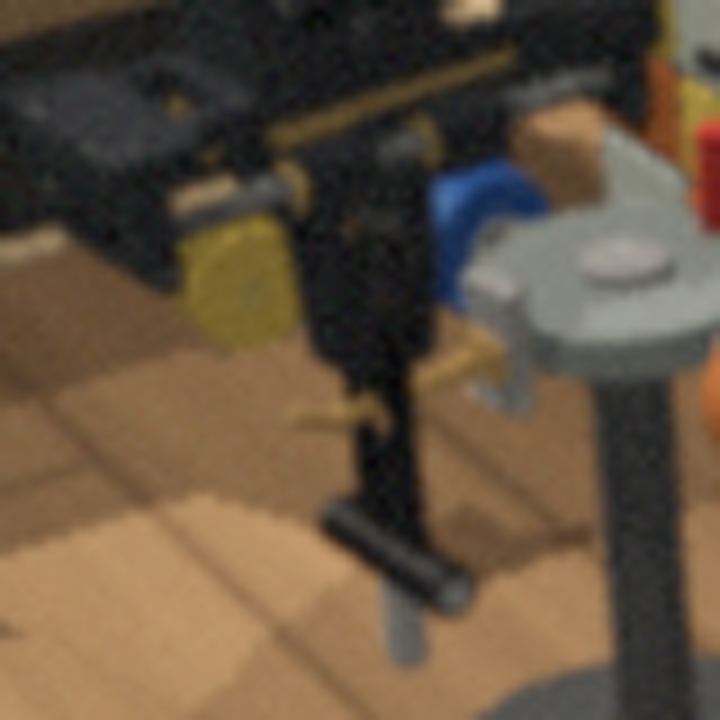

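View pics/top17.png

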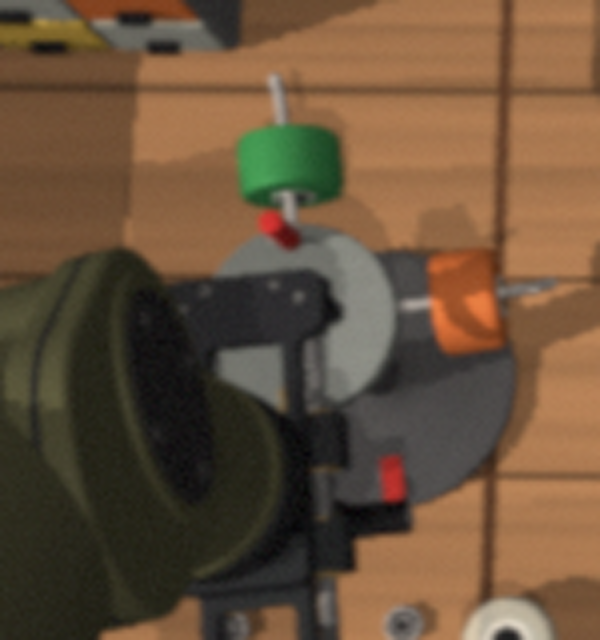

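>>> move_arm([
  [1,[0,0,0.012],0],
  [0.8,[0,0,0],0],
  [0.7,[0,0,0],0],
  [0.6,[0,0,0],0],
  [0.5,[0,0,0],0],
])

```text
time_s: 18.43
position: [0.486, 0.111, 0.211]
eef_rot: [-0.04, 0.706, 0.04, 0.706]
ft_force: [-0.2, 0.5, -1.1]
finger_gap: 0.0215
```

Run:
```python
from st import *
st()
for n in ("side","wrist"):
  p=read_camera(n);keep(p,n+"18")
  save(p,n+"18.png",{"wrist":None,"side":(165,135,245,215)}[n],1.4 if n=="wrist" else 9)
```

```text
t 18.43 pos [0.486 0.111 0.211] jaw deg 6.5 F [-0.24  0.46 -1.15] T [-0.02  0.03  0.01] gap 0.0215
```

View pics/side18.png

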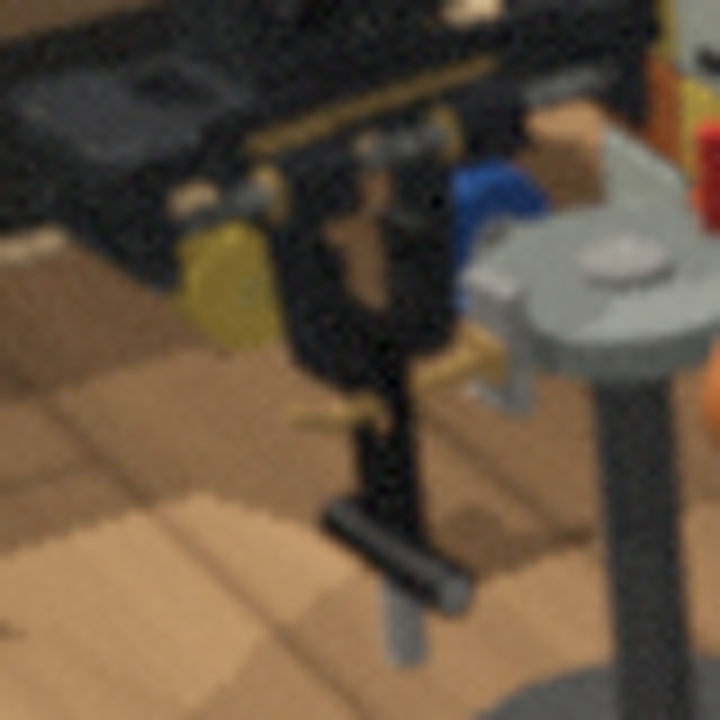

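View pics/wrist18.png

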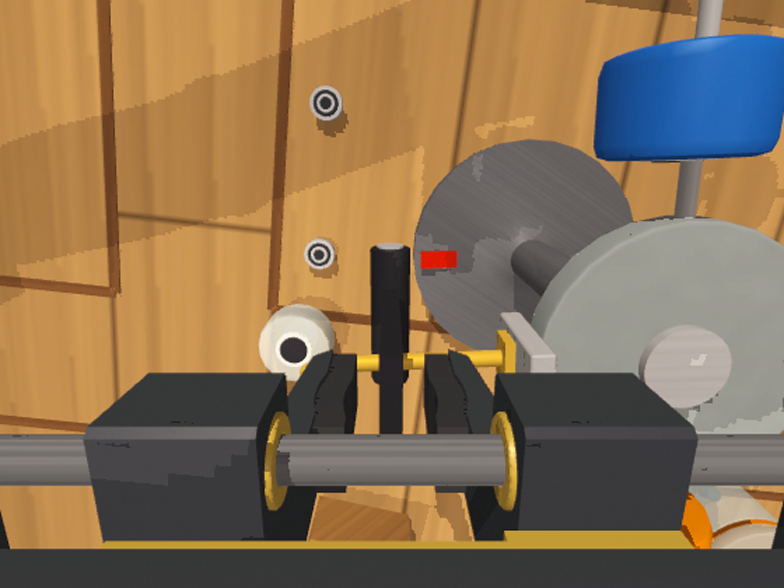

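>>> move_arm([
  [0.45,[0,0,0.2],0],
  [0.45,[0,0,0.5],0],
  [0.45,[0,0,0.8],0],
  [0.45,[0,0,0.9],0],
  [0.45,[0,0,0.9],0],
])

```text
time_s: 18.95
position: [0.4857, 0.1108, 0.2948]
eef_rot: [-0.04, 0.706, 0.04, 0.706]
ft_force: [0.6, 0.6, 0.7]
finger_gap: 0.0244
```

>>> move_arm([
  [0.45,[-0.8,0,0.8],0],
  [0.45,[-0.8,0.8,0.5],0],
  [0.45,[-0.5,0.9,0],0],
  [0.45,[0,0.9,0],0],
  [0.45,[0,0.9,0],0],
])

```text
time_s: 19.37
position: [0.4328, 0.1993, 0.3272]
eef_rot: [-0.04, 0.706, 0.04, 0.706]
ft_force: [-0.9, 0.2, -0.0]
finger_gap: 0.0244
```

>>> move_arm([
  [0.45,[0,0.9,0],0],
  [0.45,[0,0.9,0],0],
  [0.45,[0,0.9,0],0],
  [0.45,[0,0,0],0],
  [0.45,[0,0,0],0],
])

```text
time_s: 19.78
position: [0.4332, 0.2669, 0.3262]
eef_rot: [-0.041, 0.706, 0.041, 0.706]
ft_force: [0.2, -0.4, -0.0]
finger_gap: 0.0242
```

Run:
```python
from st import *
st()
for n in ("side","top"):
  p=read_camera(n);keep(p,n+"19")
  save(p,n+"19.png",{"top":(95,130,245,290),"side":(165,125,275,255)}[n],4 if n=="top" else 5)
save(load("side19"),"side19f.png",None,1.4)
```

```text
t 19.78 pos [0.4332 0.2669 0.3262] jaw deg 6.64 F [ 0.2  -0.39 -0.02] T [-0.15  0.11 -0.01] gap 0.0242
```

View pics/side19.png

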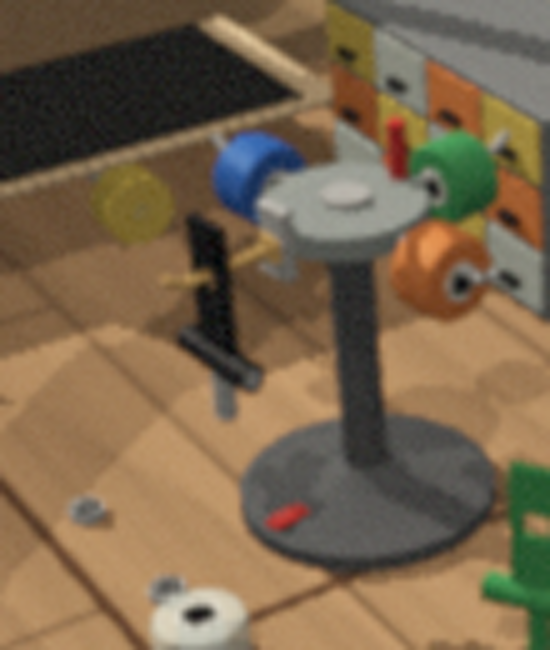

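View pics/top19.png

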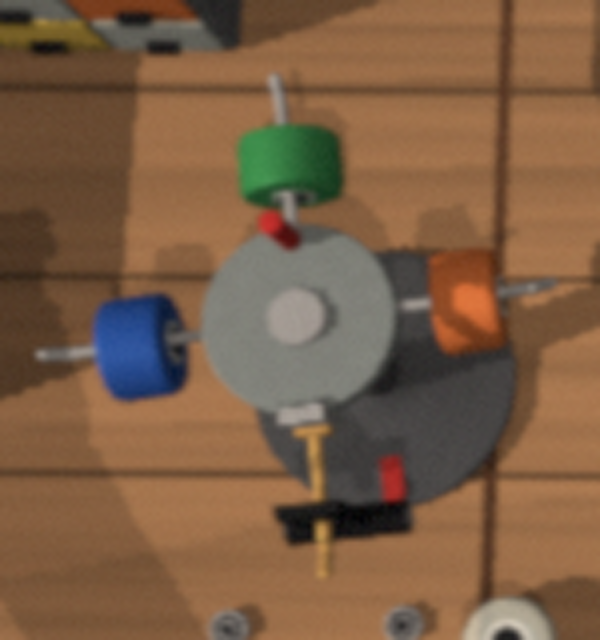

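View pics/side19f.png

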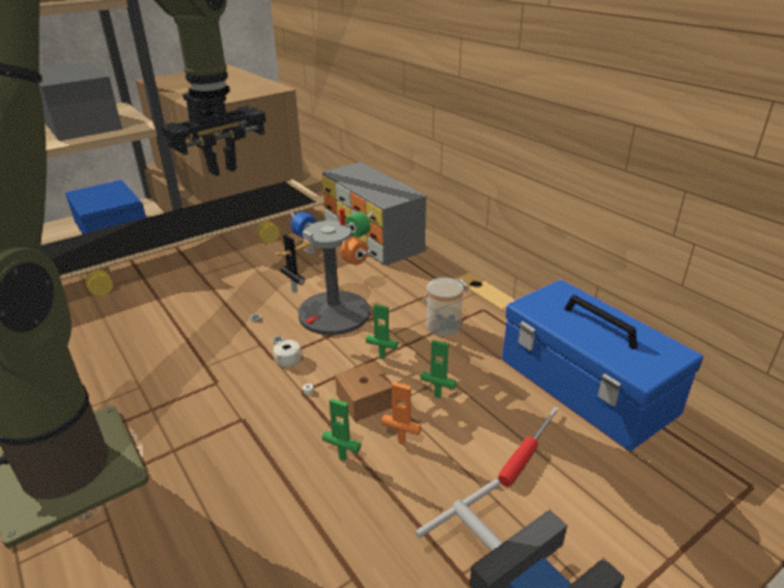

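>>> move_arm([
  [0.45,[0,0,0],0],
  [0.45,[0,0,0],0],
  [0.45,[0,0,0],0],
  [0.45,[0,0,0],0],
  [0.45,[0,0,0],0],
])

```text
time_s: 20.3
position: [0.4336, 0.2656, 0.3262]
eef_rot: [-0.04, 0.706, 0.04, 0.706]
ft_force: [0.3, -0.3, -0.7]
finger_gap: 0.0239
```

Run:
```python
from st import *
a=load("top8")["color"];b=read_camera("top")["color"];s=read_camera("side");c=load("side19")["color"]
g=lambda x:cv2.cvtColor(np.ascontiguousarray(x),cv2.COLOR_RGB2GRAY).astype(np.float32)
for nm,(x0,y0,x1,y1) in dict(orange=(195,188,238,222),green=(152,145,184,184),handle=(155,178,175,195)).items():
    print(nm,cv2.phaseCorrelate(g(a)[y0:y1,x0:x1],g(b)[y0:y1,x0:x1]))
x0,y0,x1,y1=195,160,225,212
print("tool motion",cv2.phaseCorrelate(g(c)[y0:y1,x0:x1],g(s["color"])[y0:y1,x0:x1]))
hand_in()
```

```text
orange ((0.8413487524168026, -0.061187593463746026), 0.6804489659674373)
green ((0.01587110217113974, 0.07592027451475047), 0.9898298073559999)
handle ((0.021797451958745384, 0.07661658734329357), 0.978206718299124)
tool motion ((-0.012228714951383779, -0.02976470586999369), 0.9974486892606005)
the job is handed in; nothing more can be done
```

The job is done and handed in at about 20 s of the 72 s allowed.

**Turret:** I turned it by the red handle, held loosely between the fingers. It stopped advancing and the push rose to about 9 N, which I took as the rubber stop. The top picture then put the empty hook at about 187° and the red mark at about 188–189°.

**Tool:** I lifted the black tool out of its block and passed its eye over the hook. I then lowered it in 1 mm steps until I felt the bar take the weight. The hook's true height came out at about 197 mm. The highest contact force was about 8 N. I eased that off, opened the fingers and backed away.

**Last checks:**
- **Tool:** the side and top pictures show it hanging from the hook through its eye, and it did not move between the last two side pictures.
- **Turret:** the handle and green wheel moved less than 0.1 pixel in the top picture between the turret being turned and the end.
- **Orange wheel patch (disagreed):** it gave a weak match with a 0.8 pixel shift. I put that down to a changed shadow, because its axle tip looks unmoved.
- **Other things:** everything else on the bench looks undisturbed by eye. I did not measure each item.
- **Camera:** the side camera read about 3 mm off, so I measured the hook relative to the tool in the same picture.

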